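# Load a glued-up blank into the bench press and wind the platen down snug

### The job

Slide the glued-up wooden blank squarely into the bench press, centred between the columns and fully home against the end stop. Then take the crank by its free-spinning grip and, without letting go on the way, wind it clockwise until the platen bears firmly on the blank, feeling the crank go about 3 to 4 N stiffer at the grip than its running drag; stop there, as more would crush the joint, and let go. Leave the bottle and the tools on the bench alone.

Things in the scene. Friction and masses are not known exactly. Their poses are not given: they have to be found in the camera images.
- press: two-column bench press bolted down, heights above the bench: grey bed plate 200 (x) x 360 mm (y, -260 to +100), top at 20 mm; steel columns of 22 mm diameter at x = -85 and +85 mm; crossbeam 220 x 52 mm at 125 to 160 mm. Origin on the bench under the screw, z up; its +y is the way work is pushed in, to the end stop. Place and yaw vary.
- stop_face (a point): middle of the working face of the end stop, a steel angle 90 mm wide and 34 mm high on the bed; in the press's frame at x = 0, y = +55 mm, z = 38 mm. The blank's head end must rest against it, centred on x = 0.
- blank: loose blank of two pine battens glued face to face: 45 mm wide (x), 280 mm long (y), 36 mm thick, about 0.3 kg; origin at the centre of its underside. Starts on the bed 40 to 80 mm short of the stop, askew and off-centre by a little, head end (+y) to the stop. When home, its last 130 mm are clear of the crank's circle.
- blank_mid (a point): centre of the blank, 18 mm above its underside, axes as the blank; 38 mm above the bench
- blank_head (a point): centre of the blank's head end face, 140 mm along +y from blank_mid
- platen: steel pressing plate 205 x 100 x 18 mm, slides down the columns without turning; origin at the centre of its underside. Starts 15 to 25 mm above the blank. A turn of the crank lowers it 10 mm. It meets the blank hard, 300 to 400 N per mm, so it is set by feel. The joint wants 70 to 270 N of pressing force; 300 N crushes it.
- screw_axis (a point): fixed point on the screw's vertical axis, at the top of the crossbeam's boss, 172 mm above the bench; the crank turns about the vertical line through it
- crank: flat steel crank arm on top of the screw; its +x points from the axis to the grip. Starts at any angle. Clockwise from above lowers the platen, and screw, crank and grip sink with it. Steady running drag of about 6.5 N at the grip; it stays where it is left, even under load. With the platen on the blank, each further newton along the circle at the grip presses 44 N.
- grip_mid (a point): middle of the crank's upright wooden grip, a cylinder 29 mm in diameter and 76 mm tall that spins freely on its pin, 70 mm from the screw's axis; 260 to 270 mm above the bench at the start, sinking 10 mm a turn
- grip: the same wooden grip; origin at the centre of its underside, 38 mm below grip_mid
- hammer: claw hammer lying on the bench, a bystander
- glue: closed white glue bottle, 60 mm wide, 170 mm tall, standing on the bench, a bystander
- chisel: wood chisel 230 mm long lying on the bench, a bystander

How it is judged:
On the way, in this order (a step that is already met when the one before it is completed fails the run):
1. the blank lies home against the end stop (within 3 mm), centred within 8 mm and square within 0.06 rad, the platen not yet on it (y of blank_head in the frame of press above 0.052 m and x of blank_head in the frame of press between -0.008 and 0.008 m and angle between the y axis of blank and the y axis of press, either way round below 0.06 rad and contact force between platen and blank below 1 N), for 0.2 s.
2. the platen is wound down onto the blank and presses it with at least 60 N (contact force between platen and blank above 60 N), for 0.2 s.
At the end, for the whole second after the job is handed in: the blank lies against the end stop (within 3 mm), centred within 8 mm and square within 0.06 rad, the platen presses it with 60 to 280 N, and crank and blank are at rest (contact force between platen and blank between 60 and 280 N and y of blank_head in the frame of press above 0.052 m and x of blank_head in the frame of press between -0.008 and 0.008 m and angle between the y axis of blank and the y axis of press, either way round below 0.06 rad and linear speed of blank below 0.01 m/s and angular speed of crank below 0.05 rad/s); the robot touches nothing.
It fails at once if the platen presses on the blank with more than 300 N: the joint is crushed (contact force between platen and blank above 300 N).
It fails at once if the crank is let go part of the way down (distance of platen from where it was at the start of the episode above 0.006 m and contact force between platen and blank below 10 N and contact force between the fingers and grip below 0.3 N).
It fails at once if the hammer or the chisel is moved more than 30 mm (distance of any of hammer, chisel from where it was at the start of the episode above 0.03 m).
It fails at once if the glue bottle is moved more than 30 mm or tipped (distance of glue from where it was at the start of the episode above 0.03 m or angle between glue's own z axis and vertical above 0.3 rad).
It also fails if it takes over 72 s, if anything falls off the work surface, if the arm or the gripper's body presses on something with over 40 N, if the wrist force passes 120 N, or if a joint passes its speed limit or range.

### The arm

A 6-joint arm with a two-finger parallel gripper is mounted at the origin on the work surface. World frame = base frame: x ahead of the robot, y to its left, z up, the work surface at z = 0. Lengths are in m, angles in rad, forces in N, time in s.
With the tool pointing down it reaches from about 0.35 to 0.875 m from the base axis. Payload 15.5 kg.
Tool frame: the origin (TCP) lies midway between the tips of the shut fingers; the grasp point (between the pads) lies 19 mm behind it (grip_point_offset is the distance from the TCP to the grasp point, in m); z points along the fingers, y is the direction in which the jaws open and shut (so a half turn about z gives the same grasp; the last joint's range is limited). The gripper opens to 85 mm and grips with 20 to 120 N. Pads are 22 mm wide; open, the fingers measure 114 mm over their backs; the gripper's body (76 mm by 85 mm) begins 54 mm behind the grasp point. The pads swing forward as they close: fully open they stand 13 mm farther back than shut.
Start: joints at [-0.096, 0.494, 1.345, -0, 1.302, -0.096], TCP at [0.625, 0, 0.231] pointing down, gripper open.
Joint ranges: [-2.91, 2.91], [-0.82, 2.16], [0.22, 2.67], [-1.22, 4.37], [0.12, 2.79], [-3.08, 3.08]. Speed limits (rad/s): [1.89, 1.89, 2.57, 3.01, 3.01, 3.01].

### API

Orientations are given as a unit quaternion [w, x, y, z].
In Python, from bench import * gives the robot as it stands.
- The arm moves only by the tool servo_tool, never from a script. Its argument "deltas" is a list of rows, each an object with "turn": the turn, a rotation vector about the tool's x, y, z in degrees, a list of three; "offset": the shift along the tool's x, y, z in mm, a list of three; "hand": the finger opening in mm, from 0 to 85.4. In form: [{"turn": [wx, wy, wz], "offset": [dx, dy, dz], "hand": hand}, ...]. A call has 1 to 8 rows; each row is the pose to reach, as a shift and turn from the pose commanded when the call began, along the tool's axes at that moment; what a row does not reach only later rows make up. A row lasts 1/8 s, in which the tool goes at most 62.5 mm and 10.7 degrees, less where a joint would pass 70% of its speed; a pose out of reach is approached as far as the arm can. A call with a gripper value outside its range is refused whole. The fingers move at their own pace and stop on an object; "squeeze" is the grip in N (left out, the last holds). Time passes only in rows, so rows that repeat a pose let the fingers close. It gives the time, the measured TCP pose, the force and the opening at its end, in the units of the state.
- observe(): the state, without advancing time (a new reading comes with each control period).
- get_image(name): name is "scene" or "side" or "wrist"; returns a dict with "img" (384x512x3 uint8, red, green, blue), "camera_matrix" (3x3 intrinsics, pixels), "view" (4x4, takes a point from world to camera coordinates). Camera axes: x right, y up, looking along -z (the intrinsics and any distortion apply to the point x, -y, -z); pixel columns grow to the right and rows downward; lengths in m; the calibration is good to about 2 mm. A picture is of the moment at which its call begins. There is no depth.
- close_job(): hands the job in, once; it reports no verdict.
The state is a dict: "clock": time; "qpos": joint angles; "dq": joint speeds; "joint_efforts": joint torques, N m; "tcp_pos": TCP position; "eef_rot": TCP orientation; "contact_force": force on the tool from outside, world axes, zero at the start; "torque": the same for the moment, N m; "finger_gap": finger opening in m.
Only numpy, scipy, OpenCV 4.12 (cv2) and the standard library are available. Lean on these libraries where they do the work, as an engineer would, in place of code of your own. Each camera call takes 0.05 s, during which the arm holds its last target.

## Working session

There is one attempt and no reset: what is moved stays moved. The work goes in short steps, Python scripts to look and compute and a tool call to move; the robot and the scene stay as the last step left them, time stands still between calls to the robot, and variables do not carry over. Pictures are saved under pics/ and viewed, and the job is handed in when it is done.

Besides the shell and the picture viewer there is one more tool, called after ">>>" in YAML: its name, and indented under it one key for each argument. servo_tool: Moves the arm, as the interface text tells. Its arguments: {"type":"object","properties":{"deltas":{"type":"array"},"squeeze":{"type":"number"}},"required":["deltas"]}

```bash
ls; mkdir -p pics; python3 - <<'E'
from bench import *
import cv2,numpy as np,json
s=observe(); print(s)
for n in ["scene","side","wrist"]:
    d=get_image(n); cv2.imwrite(f"pics/a_{n}.png",d["img"][:,:,::-1]); 
    print(n,d["camera_matrix"],d["view"],[k for k in d])
E
```

```text
pics
{'clock': 0.0, 'qpos': array([-9.54732777e-02,  4.94194456e-01,  1.34611326e+00,  3.86968100e-05,
        1.30252804e+00, -9.55046918e-02]), 'dq': array([ 1.91294269e-03,  1.32080374e-03,  1.96888407e-04, -9.80510255e-06,
       -1.17649179e-03,  1.92258912e-03]), 'joint_efforts': array([-2.68344644e-03, -8.82162237e+01, -3.83866239e+01, -4.40739132e-04,
        1.02696815e-02,  1.38197843e-04]), 'tcp_pos': array([6.2464147e-01, 6.6804682e-05, 2.3069931e-01]), 'eef_rot': array([-4.91277886e-04,  7.07099172e-01,  7.07114116e-01, -3.81210454e-04]), 'contact_force': array([ 0.61772324, -0.07584473,  0.52526229]), 'torque': array([ 0.00180325,  0.04167912, -0.00178436]), 'finger_gap': 0.08532410669692174}
scene [[371.60343747   0.         261.70333124]
 [  0.         371.60343747 193.87383973]
 [  0.           0.           1.        ]] [[ 0.76965512  0.63808506  0.02187364 -0.42819794]
 [-0.36697618  0.41409019  0.83298127  0.07016205]
 [ 0.52245524 -0.64913541  0.55286865 -1.43908185]
 [ 0.          0.          0.          1.        ]] ['img', 'camera_matrix', 'view']
side [[432.97262659   0.         255.88475829]
 [  0.         432.97262659 189.76904337]
 [  0.           0.           1.        ]] [[-0.98810128 -0.15180394  0.02472712  0.52795536]
 [ 0.10815657 -0.57149694  0.81344539 -0.21963256]
 [-0.10935274  0.80644083  0.58111545 -1.30957249]
 [ 0.          0.          0.          1.        ]] ['img', 'camera_matrix', 'view']
wrist [[334.10867221   0.         257.61761627]
 [  0.         334.10867221 187.23862734]
 [  0.           0.           1.        ]] [[ 9.99997601e-01 -3.49510203e-04 -2.16237525e-03 -6.23737411e-01]
 [-3.74286520e-04  9.45404787e-01 -3.25898218e-01  4.18310002e-02]
 [ 2.15822467e-03  3.25898245e-01  9.45402388e-01 -3.83007355e-01]
 [ 0.00000000e+00  0.00000000e+00  0.00000000e+00  1.00000000e+00]] ['img', 'camera_matrix', 'view']
```

View pics/a_scene.png

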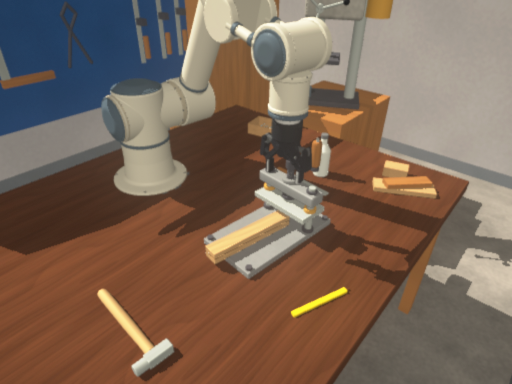

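View pics/a_side.png

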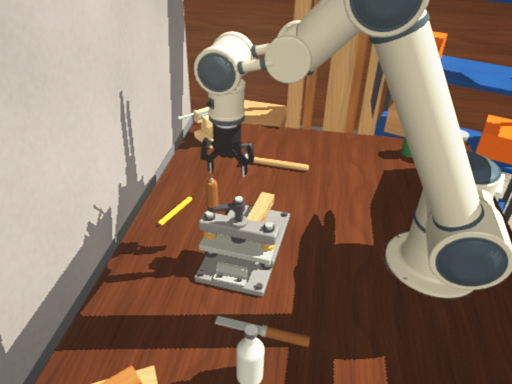

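View pics/a_wrist.png

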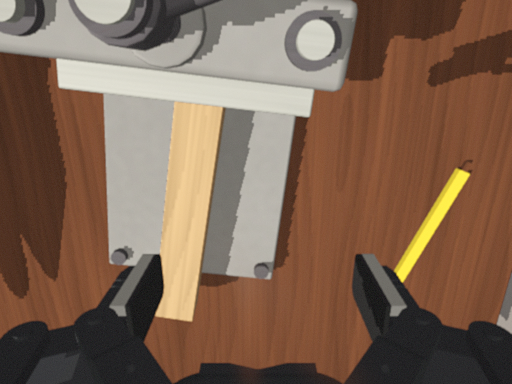

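```bash
cat > h.py <<'E'
from bench import *
import cv2,numpy as np
from scipy.spatial.transform import Rotation as R
def cam(d):
    V=np.array(d["view"]);K=np.array(d["camera_matrix"]);return V,K
def proj(d,P):
    V,K=cam(d);P=np.atleast_2d(P);c=P@V[:3,:3].T+V[:3,3]
    c=c*np.array([1,-1,-1]);u=c@K.T;return u[:,:2]/u[:,2:]
def back(d,uv,z):
    V,K=cam(d);uv=np.atleast_2d(np.array(uv,float));o=-V[:3,:3].T@V[:3,3]
    r=np.c_[uv,np.ones(len(uv))]@np.linalg.inv(K).T*np.array([1,-1,-1])@V[:3,:3]
    return o+r*((z-o[2])/r[:,2])[:,None]
import pickle
def grab(tag,names=("scene","side","wrist")):
    D={}
    for n in names:
        D[n]=get_image(n);cv2.imwrite(f"pics/{tag}_{n}.png",D[n]["img"][:,:,::-1])
    pickle.dump(D,open(f"{tag}.pkl","wb"));return D
def crop(d,x0,y0,x1,y1,s,fn,pts=()):
    im=d["img"][:,:,::-1].copy()
    im=cv2.resize(im[y0:y1,x0:x1],None,fx=s,fy=s,interpolation=cv2.INTER_CUBIC)
    for p in pts: cv2.circle(im,(int((p[0]-x0+.5)*s),int((p[1]-y0+.5)*s)),2,(0,0,255),-1)
    cv2.imwrite(fn,im)
E
python3 - <<'E'
from h import *
D=grab("b")
crop(D["side"],180,170,310,310,5,"pics/b_sidec.png")
crop(D["scene"],190,130,350,280,5,"pics/b_scenec.png")
crop(D["wrist"],0,0,400,330,2,"pics/b_wristc.png")
E
```

```text
(no output)
```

View pics/b_sidec.png

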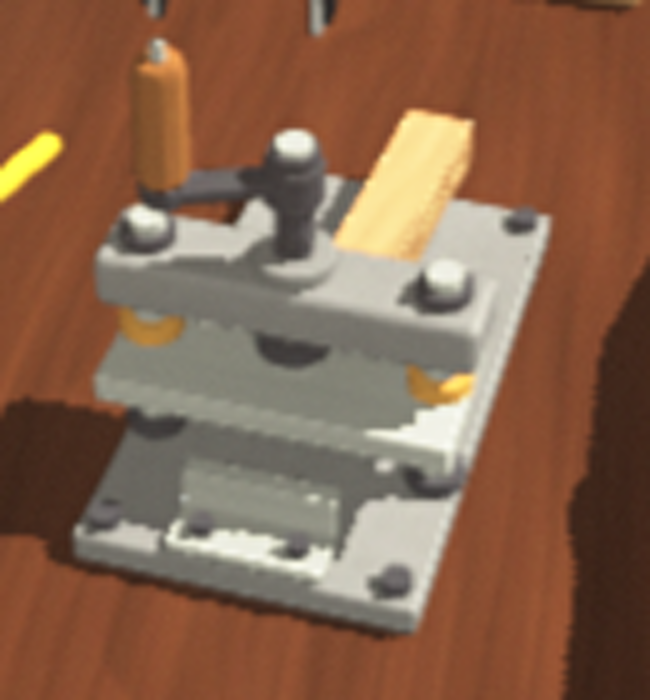

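View pics/b_scenec.png

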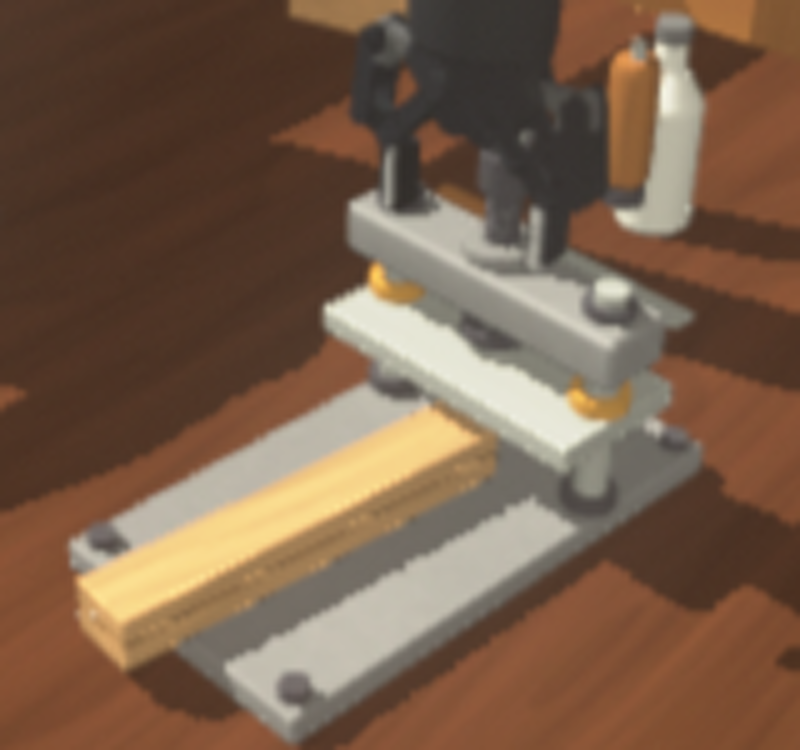

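View pics/b_wristc.png

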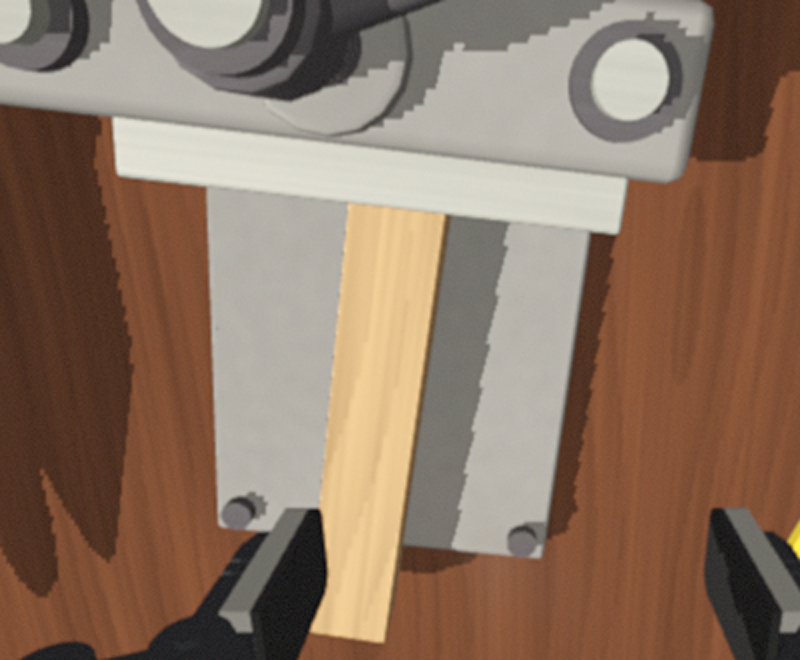

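```bash
python3 - <<'E'
from h import *
from scipy.optimize import least_squares
D=pickle.load(open("b.pkl","rb"))
W=lambda x,y:(x/2-.25,y/2-.25)
S=lambda x,y:(x/5+180-.4,y/5+170-.4)
C=lambda x,y:(x/5+190-.4,y/5+130-.4)
obs=[("wrist",W(219,527),(-.1,-.26,.02)),("wrist",W(541,557),(.1,-.26,.02)),
("side",S(551,216),(-.1,-.26,.02)),("side",S(415,608),(-.1,.1,.02)),("side",S(76,532),(.1,.1,.02)),
("scene",C(72,548),(-.1,-.26,.02)),("scene",C(297,725),(.1,-.26,.02)),("scene",C(700,447),(.1,.1,.02)),
]
def f(p,ret=False):
    c,s=np.cos(p[2]),np.sin(p[2]);r=[]
    for n,uv,P in obs:
        w=[p[0]+c*P[0]-s*P[1],p[1]+s*P[0]+c*P[1],P[2]]
        r+=list(proj(D[n],w)[0]-uv)
    return np.array(r)
o=least_squares(f,[.55,.35,-.1]);p=o.x
print("press",p,np.round(o.fun.reshape(-1,2),1))
np.save("press.npy",p)
c,s=np.cos(p[2]),np.sin(p[2]);M=np.array([[c,-s],[s,c]])
toP=lambda w:(np.atleast_2d(w)[:,:2]-p[:2])@M
# column tops as check
# blank
L=back(D["wrist"],[W(347,205),W(322,500)],.056);Rr=back(D["wrist"],[W(446,213),W(384,642)],.056);T=back(D["wrist"],[W(313,633),W(384,642)],.056)
for n,a in (("L",L),("R",Rr),("T",T)):
    q=toP(a);print(n,q.round(4),"ang",np.degrees(np.arctan2(*(q[1]-q[0])[:2])))
# scene: tail corners
q=toP(back(D["scene"],[C(78,580),C(125,627)],.056));print("scene tail",q)
# grip
go=[("side",S(157,48),"t"),("side",S(165,188),"b"),("scene",C(634,55),"t"),("scene",C(626,192),"b")]
def g(v):
    th,z=v;r=[]
    for n,uv,k in go:
        P=[p[0]+.07*np.cos(th),p[1]+.07*np.sin(th),z+(.038 if k=="t" else -.038)]
        r+=list(proj(D[n],P)[0]-uv)
    return np.array(r)
for t0 in (0,1.5,3,-1.5):
    o=least_squares(g,[t0,.265]);print("grip",o.x,o.cost,o.fun.round(1))
# free fit
def g3(v):
    r=[]
    for n,uv,k in go: r+=list(proj(D[n],[v[0],v[1],v[2]+(.038 if k=="t" else -.038)])[0]-uv)
    return np.array(r)
o=least_squares(g3,[.6,.3,.26]);print("free",o.x,np.hypot(*(o.x[:2]-p[:2])),np.arctan2(*(o.x[:2]-p[:2])[::-1]),o.fun.round(1))
E
```

```text
press [ 0.56941822  0.11150915 -0.1075456 ] [[-0.7  0.7]
 [ 1.   0.9]
 [-0.5  0.1]
 [ 0.6  1.3]
 [-0.9  1.1]
 [-0.8 -1.1]
 [-0.5 -0.6]
 [ 1.  -0.5]]
L [[-0.0177 -0.0551]
 [-0.0273 -0.2118]] ang -176.5208317251014
R [[ 0.0282 -0.0538]
 [ 0.01   -0.3023]] ang -175.82197518619606
T [[-0.0313 -0.3003]
 [ 0.01   -0.3023]] ang 92.70286295576662
scene tail [[-0.03487316 -0.29895453]
 [ 0.01243734 -0.30330058]]
grip [0.26722441 0.26498214] 7.71098402611997 [ 0.1  2.1 -0.5 -2.1  0.4  1.5 -0.8 -1.8]
grip [0.26722441 0.26498214] 7.710984026119859 [ 0.1  2.1 -0.5 -2.1  0.4  1.5 -0.8 -1.8]
grip [0.26722441 0.26498214] 7.7109840261198555 [ 0.1  2.1 -0.5 -2.1  0.4  1.5 -0.8 -1.8]
grip [0.2672244  0.26498214] 7.71098402611992 [ 0.1  2.1 -0.5 -2.1  0.4  1.5 -0.8 -1.8]
free [0.63697285 0.12999243 0.26498323] 0.07003756189596308 0.2670687738648588 [ 0.1  2.1 -0.5 -2.1  0.4  1.5 -0.8 -1.8]
```

```bash
cat >> h.py <<'E'
def press():
    p=np.load("press.npy");c,s=np.cos(p[2]),np.sin(p[2]);return p,np.array([[c,-s],[s,c]])
def toP(w): 
    p,M=press();return (np.atleast_2d(w)[:,:2]-p[:2])@M
def toW(q):
    p,M=press();return np.atleast_2d(q)[:,:2]@M.T+p[:2]
def rot(st): return R.from_quat(np.roll(st["eef_rot"],-1))
def rel(tgt,yaw,base=None):
    """offset mm in tool axes & turn deg to get to TCP tgt with tool down, tool x at world yaw+90deg"""
    st=observe();Rt=rot(st) if base is None else base[1];t=st["tcp_pos"] if base is None else base[0]
    off=Rt.inv().apply(np.array(tgt)-t)*1e3
    Rg=R.from_euler("z",yaw)*R.from_quat([.70710678,.70710678,0,0])
    return off.round(1),np.degrees((Rt.inv()*Rg).as_rotvec()).round(2)
E
python3 - <<'E'
from h import *
D=pickle.load(open("b.pkl","rb"))
p,M=press()
C=lambda x,y:(x/5+190-.4,y/5+130-.4)
for z in (.070,.075,.08,.085):
    print(z,[((proj(D["scene"],[*toW([x,-.05])[0],z])[0]-[190,130]+.4)*5).round(0) for x in (-.1025,.1025)])
yaw=p[2]-np.radians(3.8)
g=toW([-.0083,-.262])[0];print(g,np.degrees(yaw))
print(rel([*g,.12],yaw),rel([*g,.026],yaw)); print(observe()["clock"])
E
```

```text
0.07 [array([323., 338.]), array([563., 484.])]
0.075 [array([323., 332.]), array([564., 477.])]
0.08 [array([323., 325.]), array([564., 470.])]
0.085 [array([323., 319.]), array([565., 463.])]
[ 0.53304351 -0.14808625] -9.961908833800377
(array([-148.1,  -91.8,  111.1]), array([-0.02,  0.  ,  9.96])) (array([-148.1,  -91.8,  205.1]), array([-0.02,  0.  ,  9.96]))
0.3
```

>>> servo_tool:
  deltas:
    - {"turn":[0,0,3],"offset":[-50,-31,20],"hand":70}
    - {"turn":[0,0,7],"offset":[-100,-62,60],"hand":70}
    - {"turn":[0,0,10],"offset":[-148,-92,90],"hand":70}
    - {"turn":[0,0,10],"offset":[-148,-92,131],"hand":70}
    - {"turn":[0,0,10],"offset":[-148,-92,131],"hand":70}
  squeeze: 30

```text
clock: 0.92
tcp_pos: [0.531, -0.148, 0.0982]
eef_rot: [-0.002, 0.767, 0.642, -0.001]
contact_force: [0.7, -0.3, 1.3]
finger_gap: 0.0699
```

```bash
python3 - <<'E'
from h import *
D=grab("c",["wrist"])
s=observe();print(s["tcp_pos"],s["contact_force"],s["finger_gap"])
E
```

```text
[ 0.5325721  -0.14780462  0.10006504] [ 0.49061893 -0.42775011  0.37547789] 0.07018854080278515
```

View pics/c_wrist.png

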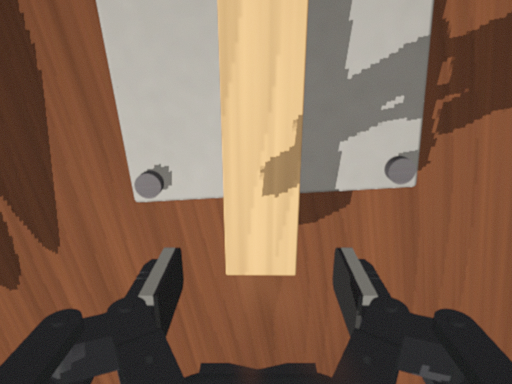

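```bash
python3 - <<'E'
from h import *
D=pickle.load(open("c.pkl","rb"));d=D["wrist"]
s=observe()
t=s["tcp_pos"]
T=back(d,[(225.5,275.5),(296,275.5)],.056); L=back(d,[(219,5),(225,250)],.056);Rr=back(d,[(307,5),(298,250)],.056)
print("tail",toP(T),"tcp",toP(t))
for a in (L,Rr):
    q=toP(a);v=q[0]-q[1];print(q,np.degrees(np.arctan2(v[0],v[1])))
B=back(d,[(135,202),(415,186)],.02);print("bed",toP(B))
E
```

```text
tail [[-0.03471557 -0.30013491]
 [ 0.01081468 -0.30307604]] tcp [[-0.00879891 -0.2617706 ]]
[[-0.02233532 -0.14460708]
 [-0.03316297 -0.28152537]] 4.5216057512084715
[[ 0.02115717 -0.1476535 ]
 [ 0.01265593 -0.28451501]] 3.554395751709297
bed [[-0.09913731 -0.25884233]
 [ 0.0989868  -0.25995447]]
```

>>> servo_tool:
  deltas:
    - {"turn":[0,0,0],"offset":[0,0,40],"hand":66}
    - {"turn":[0,0,0],"offset":[0,0,72],"hand":62}
    - {"turn":[0,0,0],"offset":[0,0,74],"hand":62}
    - {"turn":[0,0,0],"offset":[0,0,74],"hand":62}
  squeeze: 30

```text
clock: 1.48
tcp_pos: [0.5343, -0.1479, 0.028]
eef_rot: [0.001, 0.766, 0.643, 0.001]
contact_force: [-0.4, -0.1, 0.3]
finger_gap: 0.0619
```

>>> servo_tool:
  deltas:
    - {"turn":[0,0,0],"offset":[0,0,0],"hand":40}
    - {"turn":[0,0,0],"offset":[0,0,0],"hand":40}
    - {"turn":[0,0,0],"offset":[0,0,0],"hand":40}
    - {"turn":[0,0,0],"offset":[0,0,0],"hand":40}
  squeeze: 30

```text
clock: 1.98
tcp_pos: [0.5341, -0.1482, 0.028]
eef_rot: [0.001, 0.766, 0.643, 0.001]
contact_force: [0.2, 3.2, 10.8]
finger_gap: 0.0445
```

>>> servo_tool:
  deltas:
    - {"turn":[0,0,-0.8],"offset":[8,1.5,0],"hand":40}
    - {"turn":[0,0,-1.6],"offset":[16,3,0],"hand":40}
    - {"turn":[0,0,-2.4],"offset":[25,5,0],"hand":40}
    - {"turn":[0,0,-3.2],"offset":[34,6,0],"hand":40}
    - {"turn":[0,0,-3.8],"offset":[43,6,0],"hand":40}
    - {"turn":[0,0,-3.8],"offset":[52,5.5,0],"hand":40}
    - {"turn":[0,0,-3.8],"offset":[60,5,0],"hand":40}
    - {"turn":[0,0,-3.8],"offset":[66,4.6,0],"hand":40}

```text
clock: 2.98
tcp_pos: [0.5503, -0.0843, 0.0281]
eef_rot: [0.002, 0.744, 0.668, 0.001]
contact_force: [-0.7, -7.4, 9.8]
finger_gap: 0.0449
```

```bash
python3 - <<'E'
from h import *
D=grab("d",["wrist","scene","side"])
s=observe();print(s["clock"],s["tcp_pos"],toP(s["tcp_pos"]),s["contact_force"],s["finger_gap"])
crop(D["wrist"],100,0,500,300,2,"pics/d_wc.png")
E
```

```text
3.125 [ 0.55034309 -0.08378654  0.02805792] [[ 0.00199781 -0.19621486]] [ 0.69732604  3.23952676 10.41021609] 0.0447054330544845
```

View pics/d_wc.png

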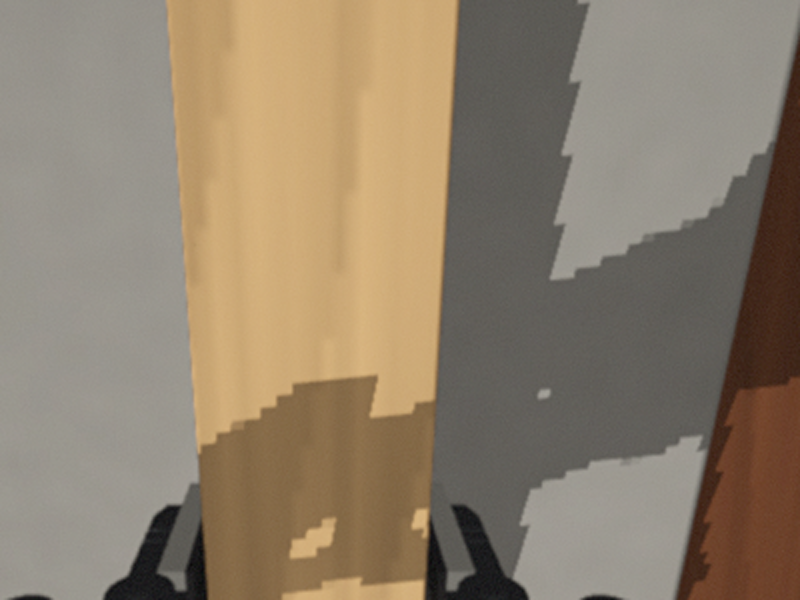

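```bash
python3 - <<'E'
from h import *
D=pickle.load(open("d.pkl","rb"));d=D["wrist"]
W=lambda x,y:(x/2+100-.25,y/2-.25)
L=toP(back(d,[W(168,5),W(197,400)],.056));Rr=toP(back(d,[W(459,5),W(436,400)],.056))
E=toP(back(d,[W(797,55),W(714,400)],.02))
for a in (L,Rr,E):
    v=a[0]-a[1];print(a.round(4),np.degrees(np.arctan2(v[0],v[1])))
print(np.degrees(rot(observe()).as_euler("zyx")))
crop(D["side"],180,170,310,310,5,"pics/d_sc.png")
E
```

```text
[[-0.0212 -0.0915]
 [-0.0205 -0.1565]] -0.555028297613482
[[ 0.0235 -0.0915]
 [ 0.0238 -0.1566]] -0.22610763843059192
[[ 0.1008 -0.0944]
 [ 0.0985 -0.1707]] 1.7205206481978057
[-8.38149897e+01  1.78136385e-01  1.79962838e+02]
```

View pics/d_sc.png

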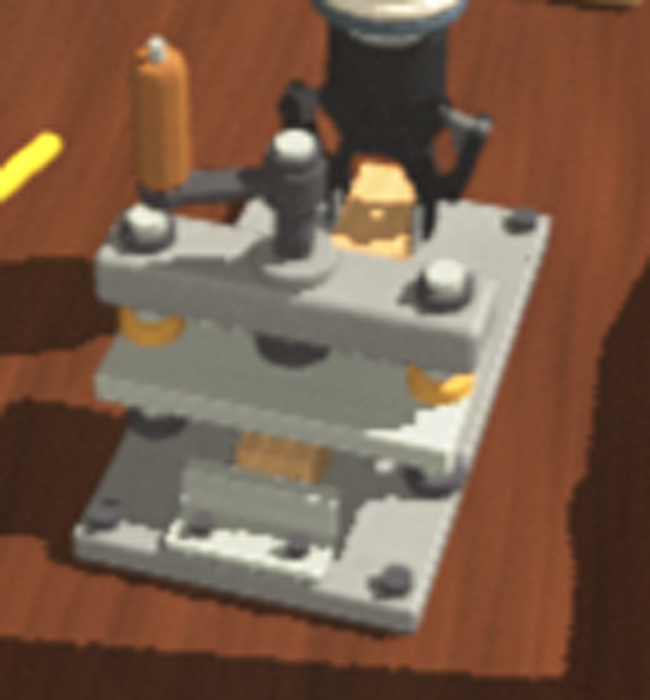

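```bash
python3 - <<'E'
from h import *
D=pickle.load(open("d.pkl","rb"));d=D["side"]
def pc(x,y,z): return (proj(d,[*toW([x,y])[0],z])[0])
P=[pc(x,.055,z) for x in(-.045,.045) for z in (.02,.054)]+[pc(x,.044,.056) for x in (-.0215,.0235)]
P+=[pc(x,.1,.02) for x in(-.1,.1)]
P+=[pc(x,.05,z) for x in(-.1025,.1025) for z in (.08,.098)]+[pc(x,.026,.16) for x in (-.11,.11)]
crop(d,180,220,310,310,6,"pics/d_sc2.png",P)
E
```

```text
(no output)
```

View pics/d_sc2.png

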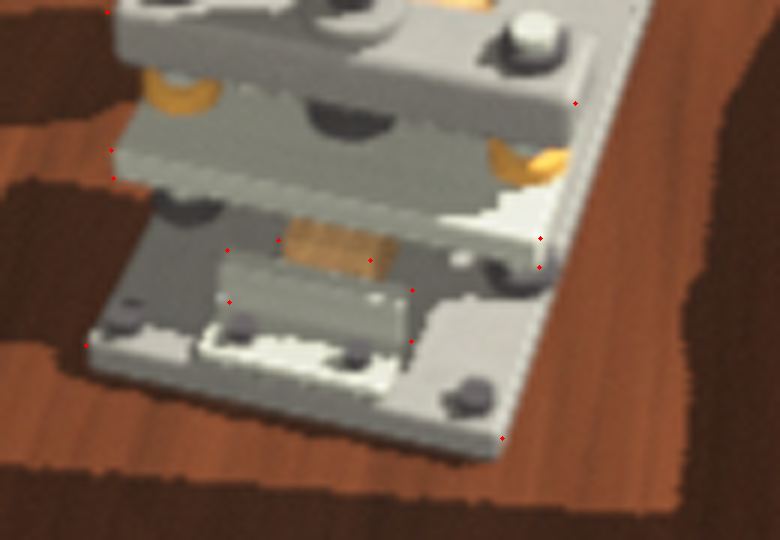

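```bash
python3 - <<'E'
from h import *
D=pickle.load(open("d.pkl","rb"));d=D["side"]
im=d["img"][:,:,::-1][245:290,205:260]
im=cv2.resize(np.clip(im.astype(float)*1.4,0,255).astype(np.uint8),None,fx=13,fy=13,interpolation=cv2.INTER_NEAREST)
def pc(x,y,z): return (proj(d,[*toW([x,y])[0],z])[0])
for q in [(-.045,.055,.054),(.045,.055,.054),(-.0213,.044,.056),(.0237,.044,.056),(-.0213,.0,.056),(.0237,.0,.056)]:
    u=pc(*q);cv2.circle(im,(int((u[0]-205+.5)*13),int((u[1]-245+.5)*13)),4,(255,0,255),-1);print(q,u)
cv2.imwrite("pics/d_sc3.png",im)
E
```

```text
(-0.045, 0.055, 0.054) [248.31873932 267.83636003]
(0.045, 0.055, 0.054) [217.46551901 261.29558951]
(-0.0213, 0.044, 0.056) [241.2335887  262.84881418]
(0.0237, 0.044, 0.056) [225.90066854 259.62341296]
(-0.0213, 0.0, 0.056) [245.57431874 252.29334917]
(0.0237, 0.0, 0.056) [230.63602113 249.23132896]
```

View pics/d_sc3.png

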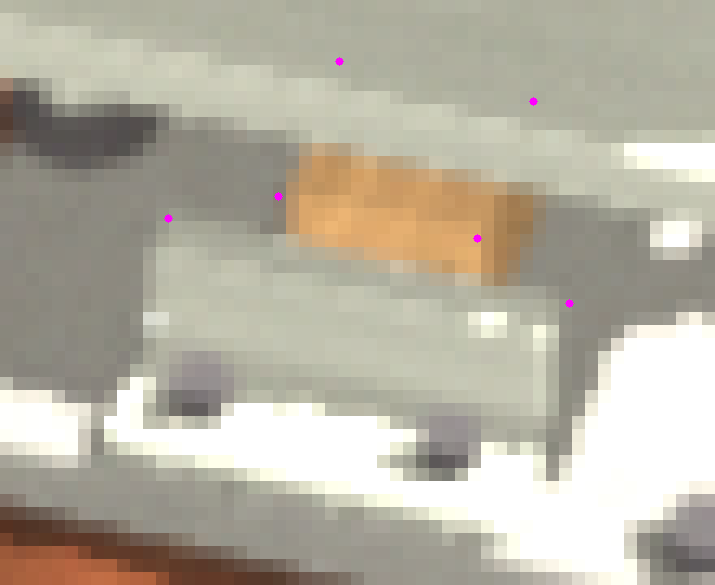

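>>> servo_tool:
  deltas:
    - {"turn":[0,0,0],"offset":[3,0,0],"hand":40}
    - {"turn":[0,0,0],"offset":[6,0,0],"hand":40}
    - {"turn":[0,0,0],"offset":[8,0,0],"hand":40}
    - {"turn":[0,0,0],"offset":[9,0,0],"hand":40}

```text
clock: 3.62
tcp_pos: [0.5513, -0.0756, 0.0281]
eef_rot: [0.002, 0.744, 0.668, 0.001]
contact_force: [-0.8, -7.3, 9.8]
finger_gap: 0.0445
```

>>> servo_tool:
  deltas:
    - {"turn":[0,0,0],"offset":[1,0,0],"hand":40}
    - {"turn":[0,0,0],"offset":[2,0,0],"hand":40}

```text
clock: 3.88
tcp_pos: [0.5514, -0.0739, 0.0281]
eef_rot: [0.002, 0.744, 0.668, 0.001]
contact_force: [-2.3, -18.6, 8.8]
finger_gap: 0.0446
```

>>> servo_tool:
  deltas:
    - {"turn":[0,0,0],"offset":[1,0,0],"hand":40}
    - {"turn":[0,0,0],"offset":[1,0,0],"hand":40}
    - {"turn":[0,0,0],"offset":[1,0,0],"hand":40}

```text
clock: 4.25
tcp_pos: [0.5515, -0.0739, 0.0281]
eef_rot: [0.002, 0.744, 0.668, 0.0]
contact_force: [-4.2, -19.5, 9.0]
finger_gap: 0.045
```

```bash
python3 - <<'E'
from h import *
D=grab("e",["side","wrist"])
s=observe();print(s["clock"],s["tcp_pos"],toP(s["tcp_pos"]),s["contact_force"],s["torque"])
d=D["side"]
im=d["img"][:,:,::-1][245:290,205:260]
im=cv2.resize(np.clip(im.astype(float)*1.4,0,255).astype(np.uint8),None,fx=13,fy=13,interpolation=cv2.INTER_NEAREST)
cv2.imwrite("pics/e_sc3.png",im)
E
```

```text
4.35 [ 0.5514474  -0.0738531   0.02806638] [[ 0.00202949 -0.18622028]] [ -3.00388749 -19.89857633   8.846891  ] [-3.10085701  0.72837226  0.04586392]
```

View pics/e_sc3.png

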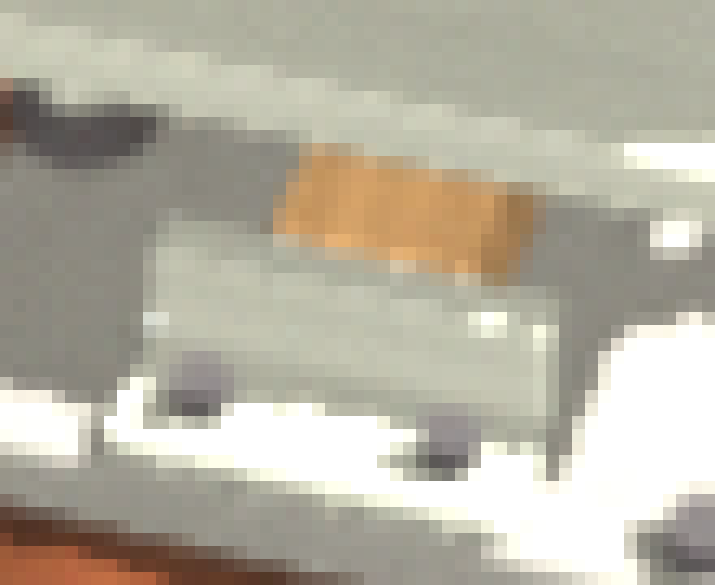

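View pics/e_wrist.png

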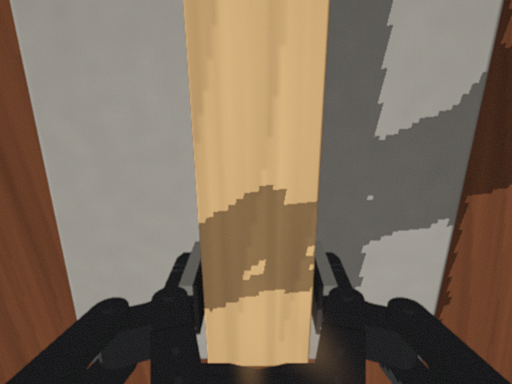

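```bash
python3 - <<'E'
from h import *
D=pickle.load(open("e.pkl","rb"));d=D["wrist"]
g=d["img"].astype(int)
for r in (10,60,120,160):
    row=g[r]; gr=np.abs(np.diff(row.sum(1))); 
    rb=row[:,0]-row[:,2]; e=np.abs(np.diff(rb)); idx=[i for i in np.argsort(e)[::-1][:12]]
    print(r,sorted((int(i),int(e[i])) for i in idx))
E
```

```text
10 [(9, 7), (10, 26), (11, 22), (182, 26), (183, 44), (184, 9), (327, 12), (328, 32), (329, 30), (501, 15), (503, 10), (504, 8)]
60 [(20, 14), (21, 22), (22, 14), (185, 9), (186, 39), (187, 24), (324, 11), (325, 34), (326, 30), (489, 7), (490, 19), (499, 7)]
120 [(33, 24), (34, 22), (190, 35), (191, 28), (321, 25), (322, 41), (323, 11), (476, 11), (477, 12), (494, 7), (509, 8), (510, 7)]
160 [(41, 10), (42, 27), (43, 17), (192, 11), (193, 45), (194, 19), (318, 9), (319, 35), (320, 30), (467, 10), (468, 13), (469, 7)]
```

```bash
python3 - <<'E'
from h import *
D=pickle.load(open("e.pkl","rb"));d=D["wrist"]
for r,a,b,c,e in ((10,10.9,183.2,329,503),(60,21.5,186.9,325.9,490.5),(120,34,191,322.2,477),(160,42.7,193.6,319.9,468.5)):
    B=toP(back(d,[(a,r),(e,r)],.02));K=toP(back(d,[(b,r),(c,r)],.056))
    print(r,B.round(4),K.round(4),"bedc",B[:,0].mean().round(4),"blank c",K[:,0].mean().round(4),"w",np.diff(K[:,0]))
E
```

```text
10 [[-0.0982 -0.0775]
 [ 0.1012 -0.0775]] [[-0.0214 -0.0831]
 [ 0.0236 -0.0831]] bedc 0.0015 blank c 0.0011 w [0.04503885]
60 [[-0.0984 -0.0964]
 [ 0.1004 -0.0965]] [[-0.0213 -0.0975]
 [ 0.0236 -0.0975]] bedc 0.001 blank c 0.0011 w [0.04491162]
120 [[-0.0986 -0.1215]
 [ 0.1001 -0.1217]] [[-0.0213 -0.1167]
 [ 0.0236 -0.1167]] bedc 0.0008 blank c 0.0012 w [0.04486562]
160 [[-0.0986 -0.14  ]
 [ 0.1001 -0.1402]] [[-0.0213 -0.1307]
 [ 0.0237 -0.1308]] bedc 0.0008 blank c 0.0012 w [0.0449386]
```

```bash
python3 - <<'E'
from h import *
D=pickle.load(open("e.pkl","rb"));d=D["wrist"]
print(toP(back(d,[(208,362),(308,362)],.056)))
crop(d,150,250,370,384,3,"pics/e_w3.png")
E
```

```text
[[-0.02074398 -0.22372741]
 [ 0.02398152 -0.2238524 ]]
```

View pics/e_w3.png

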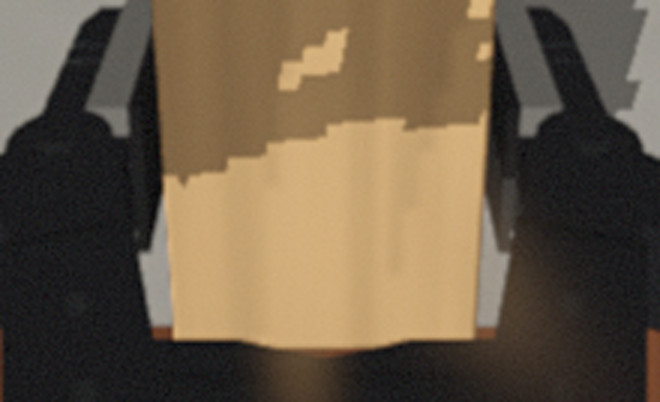

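>>> servo_tool:
  deltas:
    - {"turn":[0,0,0],"offset":[-1,0,0],"hand":60}
    - {"turn":[0,0,0],"offset":[-1,0,0],"hand":60}
    - {"turn":[0,0,0],"offset":[-1,0,0],"hand":60}

```text
clock: 4.72
tcp_pos: [0.5503, -0.0727, 0.0266]
eef_rot: [0.0, 0.744, 0.668, 0.0]
contact_force: [0.1, 0.1, -0.2]
finger_gap: 0.0601
```

>>> servo_tool:
  deltas:
    - {"turn":[0,0,0],"offset":[0,0,-25],"hand":62}
    - {"turn":[0,0,0],"offset":[0,0,-80],"hand":62}
    - {"turn":[0,0,0],"offset":[0,0,-140],"hand":62}
    - {"turn":[0,0,0],"offset":[0,0,-200],"hand":62}
    - {"turn":[0,0,0],"offset":[0,0,-260],"hand":62}
    - {"turn":[0,0,0],"offset":[0,0,-320],"hand":62}
    - {"turn":[0,0,0],"offset":[0,0,-320],"hand":62}

```text
clock: 5.6
tcp_pos: [0.5518, -0.073, 0.3511]
eef_rot: [0.003, 0.744, 0.668, 0.002]
contact_force: [-0.3, 0.3, -1.8]
finger_gap: 0.062
```

```bash
python3 - <<'E'
from h import *
D=grab("f")
s=observe();print(s["clock"],s["tcp_pos"],toP(s["tcp_pos"]),s["contact_force"],s["torque"])
crop(D["side"],180,170,310,310,5,"pics/f_sc.png")
crop(D["scene"],190,130,350,280,5,"pics/f_cc.png")
E
```

```text
5.75 [ 0.54965663 -0.07259998  0.34543374] [[ 1.14564691e-04 -1.85166621e-01]] [-0.47332472 -0.35513534 -0.79605676] [0.00937352 0.01015793 0.05260568]
```

View pics/f_sc.png

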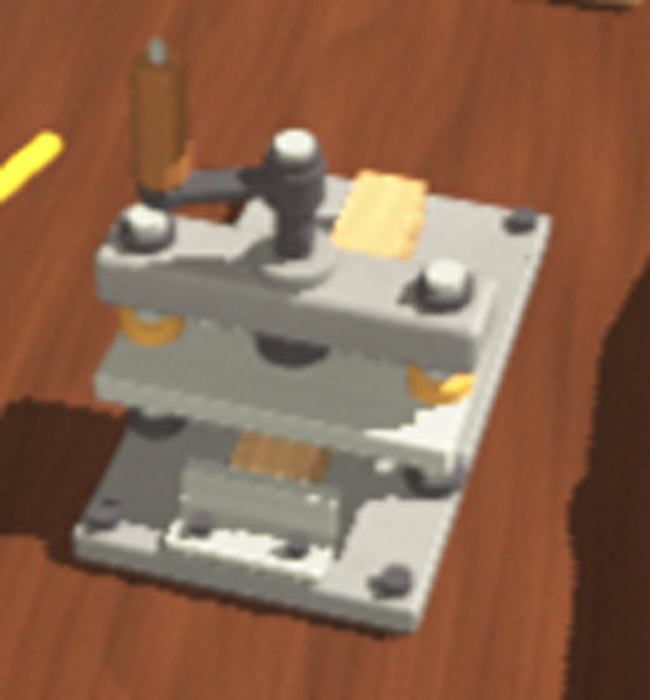

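View pics/f_wrist.png

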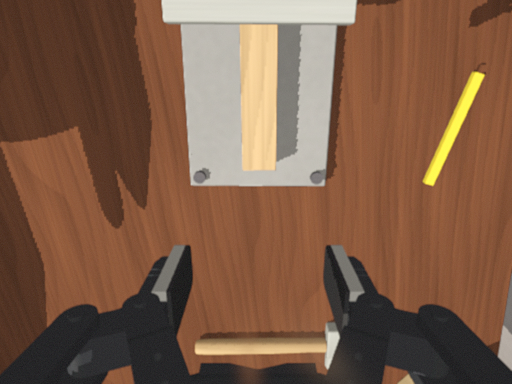

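View pics/f_cc.png

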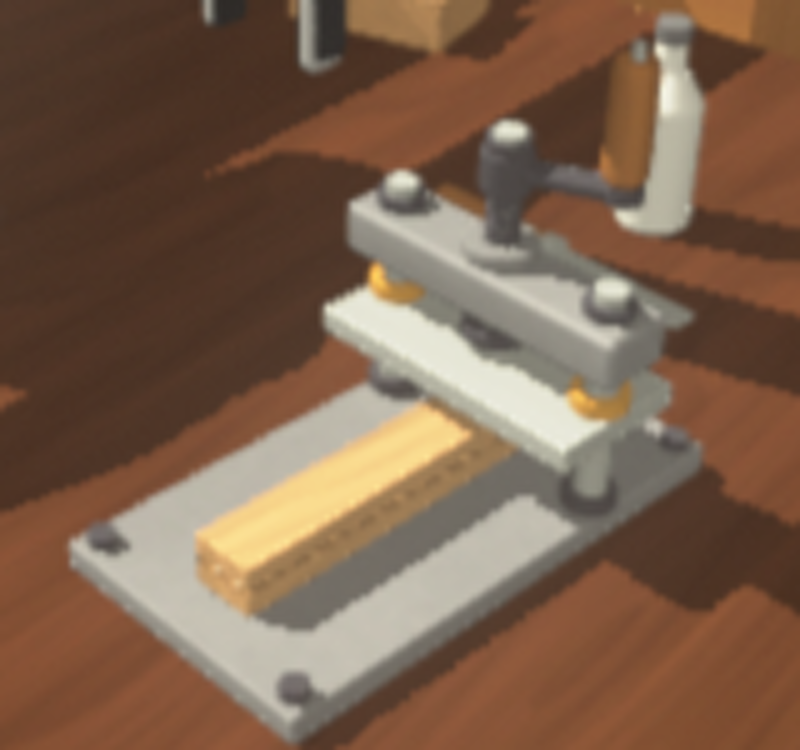

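```bash
python3 - <<'E'
from h import *
from scipy.optimize import least_squares
D=pickle.load(open("f.pkl","rb"))
p,M=press()
S=lambda x,y:(x/5+180-.4,y/5+170-.4)
C=lambda x,y:(x/5+190-.4,y/5+130-.4)
def tri(a,b):
    f=lambda v:np.r_[proj(D["side"],v)[0]-a,proj(D["scene"],v)[0]-b]
    o=least_squares(f,[.57,.11,.2]);return o.x,o.fun.round(2)
for nm,a,b in (("cap",S(295,145),C(511,134)),("nub",S(156,46),C(640,50)),("gtop",S(158,62),C(633,62)),("gbot",S(163,183),C(625,190)),("colL",S(443,278),C(403,185)),("colR",S(146,222),C(612,293))):
    x,r=tri(a,b);print(nm,x.round(4),toP(x).round(4),r, np.hypot(*toP(x)[0]).round(4))
for a,b in (("glue",(250,335)),):
    print(back(D["side"],b,.17))
s=observe()
for z in (.345,.246): print(rel([.637,.130,z],p[2]))
E
```

```text
cap [0.5702 0.1107 0.243 ] [[ 0.0009 -0.0008]] [-0.25  0.1  -0.27 -0.12] 0.0011
nub [0.6378 0.1305 0.3107] [[0.0659 0.0262]] [-0.18  0.06 -0.2  -0.07] 0.0709
gtop [0.6356 0.131  0.3021] [[0.0637 0.0265]] [ 0.3  -0.1   0.33  0.12] 0.069
gbot [0.6378 0.1304 0.223 ] [[0.0659 0.0261]] [-0.39  0.11 -0.41 -0.14] 0.0709
colL [0.4864 0.1206 0.1729] [[-0.0835  0.0001]] [ 0.05 -0.03  0.06  0.03] 0.0835
colR [0.6545 0.1025 0.1727] [[0.0856 0.0002]] [ 0.07 -0.02  0.07  0.02] 0.0856
[[0.47883518 0.46809524 0.17      ]]
(array([210.8,  65. ,   0.4]), array([-0.08, -0.01, -0.03]))
(array([210.8,  65.1,  99.4]), array([-0.08, -0.01, -0.03]))
```

>>> servo_tool:
  deltas:
    - {"turn":[0,0,0],"offset":[50,15,0],"hand":54}
    - {"turn":[0,0,0],"offset":[100,31,0],"hand":54}
    - {"turn":[0,0,0],"offset":[150,46,0],"hand":54}
    - {"turn":[0,0,0],"offset":[195,60,0],"hand":54}
    - {"turn":[0,0,0],"offset":[211,65,0],"hand":54}
    - {"turn":[0,0,0],"offset":[211,65,0],"hand":54}

```text
clock: 6.5
tcp_pos: [0.6372, 0.1303, 0.3447]
eef_rot: [-0.001, 0.744, 0.668, -0.001]
contact_force: [0.7, -0.5, 0.4]
finger_gap: 0.0539
```

```bash
python3 - <<'E'
from h import *
D=grab("g")
p,M=press()
s=observe();print(s["clock"],s["tcp_pos"],s["qpos"],s["contact_force"])
print(rel([.637,.1305,.246],p[2]))
crop(D["side"],180,110,310,230,5,"pics/g_sc.png")
crop(D["scene"],220,90,350,200,6,"pics/g_cc.png")
E
```

```text
6.65 [0.63713532 0.12864396 0.34595599] [ 1.07551574e-01  4.53315355e-01  1.10182440e+00 -2.75111917e-04
  1.58735733e+00  2.16780909e-01] [ 0.27205811  0.00632031 -0.14767722]
(array([  1.9,  -0.3, 100. ]), array([-0.05,  0.03, -0.1 ]))
```

View pics/g_sc.png

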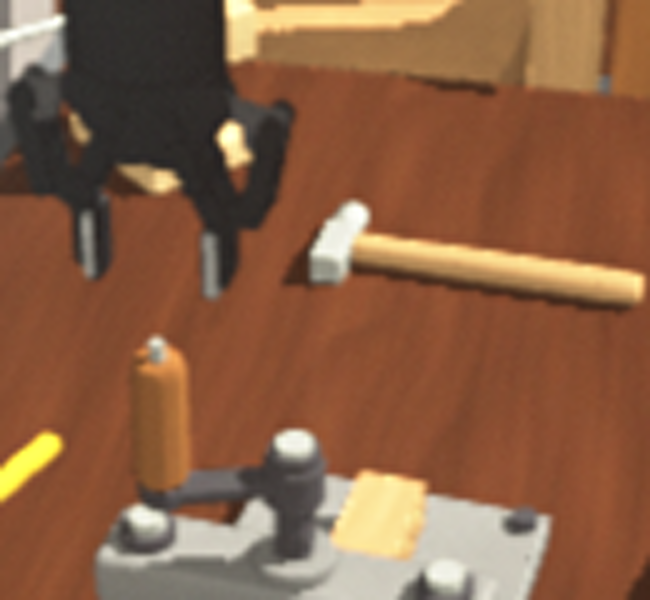

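View pics/g_cc.png

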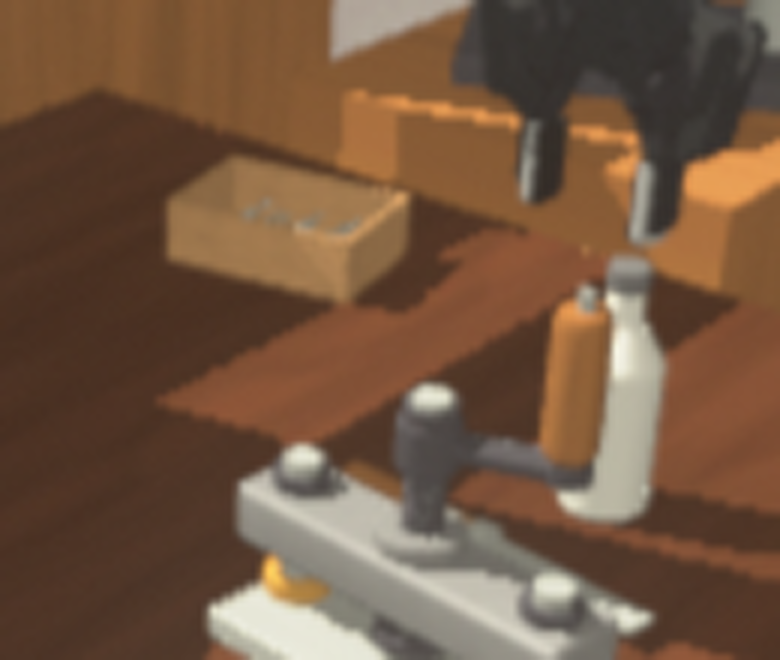

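View pics/g_wrist.png

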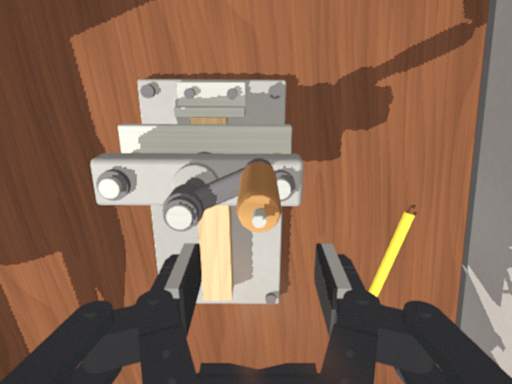

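>>> servo_tool:
  deltas:
    - {"turn":[0,0,0],"offset":[1,0,40],"hand":54}
    - {"turn":[0,0,0],"offset":[1,0,75],"hand":54}
    - {"turn":[0,0,0],"offset":[1,0,98],"hand":54}
    - {"turn":[0,0,0],"offset":[1,0,98],"hand":54}

```text
clock: 7.15
tcp_pos: [0.6366, 0.1295, 0.247]
eef_rot: [-0.001, 0.745, 0.667, -0.001]
contact_force: [0.5, -0.5, 1.3]
finger_gap: 0.0542
```

```bash
python3 - <<'E'
from h import *
D=grab("i",["side","scene"])
s=observe();print(s["clock"],s["tcp_pos"],s["contact_force"])
a=cv2.resize(D["side"]["img"][120:230,180:290,::-1],None,fx=5,fy=5);cv2.imwrite("pics/i_sc.png",a)
E
```

```text
7.25 [0.63794465 0.13014481 0.249382  ] [-0.06159266  0.36392845 -0.03309791]
```

View pics/i_sc.png

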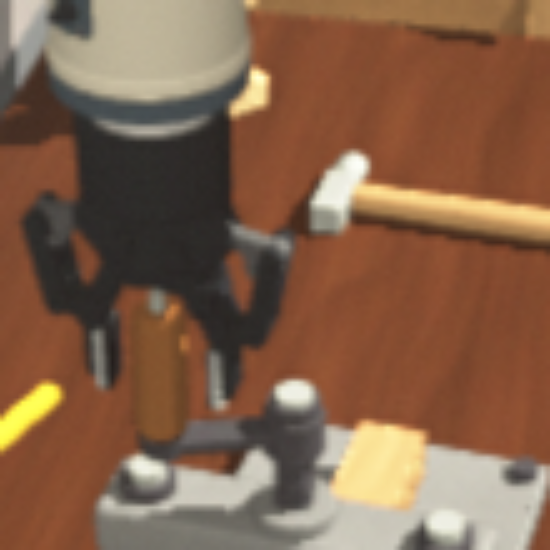

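>>> servo_tool:
  deltas:
    - {"turn":[0,0,0],"offset":[0,0,0],"hand":20}
    - {"turn":[0,0,0],"offset":[0,0,0],"hand":20}
    - {"turn":[0,0,0],"offset":[0,0,0],"hand":20}
    - {"turn":[0,0,0],"offset":[0,0,0],"hand":20}
  squeeze: 50

```text
clock: 7.75
tcp_pos: [0.6381, 0.1308, 0.2497]
eef_rot: [0.001, 0.744, 0.668, 0.001]
contact_force: [-2.7, -0.9, 7.9]
finger_gap: 0.0281
```

```bash
python3 - <<'E'
from h import *
s=observe();p,M=press();print(s["clock"],s["tcp_pos"],s["contact_force"],s["finger_gap"])
ax=np.array([.5700,.1115]);
v=s["tcp_pos"][:2]-ax;print(np.hypot(*v),np.degrees(np.arctan2(v[1],v[0])),np.degrees(rot(s).as_euler("zyx")))
def circ(a0,angs,r=.07):
    Rt=rot(s)
    psi=np.arctan2(Rt.as_matrix()[1,1],Rt.as_matrix()[0,1]) # tool y in world
    out=[]
    for a in angs:
        d=np.radians([a0,a0-a]);w=r*np.array([np.cos(d[1])-np.cos(d[0]),np.sin(d[1])-np.sin(d[0]),0])
        z=a/360*10
        out.append([round(float(w[0]*-np.sin(psi)+w[1]*np.cos(psi)),1),round(float(w[0]*np.cos(psi)+w[1]*np.sin(psi)),1),round(z,1)])
    return out
a0=np.degrees(np.arctan2(v[1],v[0]))
print(circ(a0,[3,6,10,15]))
E
```

```text
7.75 [0.63805656 0.13082942 0.24966732] [-2.67135962 -0.94550666  7.89370114] 0.028128799489529798
0.07074829791677069 15.85560312394445 [-8.38029335e+01  1.04156640e-01 -1.79999891e+02]
[[-0.0, 0.0, 0.1], [-0.0, 0.0, 0.2], [-0.0, 0.0, 0.3], [-0.0, 0.0, 0.4]]
```

```bash
cat >> h.py <<'E'
AX=np.array([.5702,.1114])
def circ(a0,angs,r=70.,psi=np.radians(-6.2),dr=0,dz0=0):
    "a0: present crank angle deg; angs: clockwise deg from it; tool offsets mm. dr: ease radius error out"
    out=[]
    for i,a in enumerate(angs):
        d=np.radians([a0,a0-a]);w=r*np.array([np.cos(d[1])-np.cos(d[0]),np.sin(d[1])-np.sin(d[0])])
        k=min(1,(i+1)/3);w=w+k*dr*np.array([np.cos(d[1]),np.sin(d[1])])
        out.append([round(float(-w[0]*np.sin(psi)+w[1]*np.cos(psi)),1),round(float(w[0]*np.cos(psi)+w[1]*np.sin(psi)),1),round(a/36+k*dz0,1)])
    return out
def where():
    s=observe();v=s["tcp_pos"][:2]-AX;a=np.arctan2(v[1],v[0]);f=s["contact_force"]
    t=np.array([np.sin(a),-np.cos(a)])
    print("t",round(s["clock"],2),"r",round(np.hypot(*v)*1e3,1),"ang",round(np.degrees(a),2),"z",round(s["tcp_pos"][2]*1e3,1),"Ftan(resist)",round(-f[:2]@t,2),"Frad",round(f[:2]@v/np.hypot(*v),2),"Fz",round(f[2],2),"gap",round(s["finger_gap"]*1e3,1))
    return s,np.degrees(a)
E
python3 - <<'E'
from h import *
s,a=where(); print(circ(15.5,[4,12,24,38,53,68,83,98]))
E
```

```text
t 7.75 r 70.6 ang 15.98 z 249.7 Ftan(resist) -0.17 Frad -2.83 Fz 7.89 gap 28.1
[[-4.6, 1.6, 0.1], [-14.1, 4.0, 0.3], [-28.7, 4.9, 0.7], [-45.5, 2.1, 1.1], [-62.2, -5.2, 1.5], [-76.5, -16.7, 1.9], [-87.3, -31.4, 2.3], [-93.9, -48.5, 2.7]]
```

>>> servo_tool:
  deltas:
    - {"turn":[0,0,0],"offset":[-4.6,1.6,0.1],"hand":20}
    - {"turn":[0,0,0],"offset":[-14.1,4.0,0.3],"hand":20}
    - {"turn":[0,0,0],"offset":[-28.7,4.9,0.7],"hand":20}
    - {"turn":[0,0,0],"offset":[-45.5,2.1,1.1],"hand":20}
    - {"turn":[0,0,0],"offset":[-62.2,-5.2,1.5],"hand":20}
    - {"turn":[0,0,0],"offset":[-76.5,-16.7,1.9],"hand":20}
    - {"turn":[0,0,0],"offset":[-87.3,-31.4,2.3],"hand":20}
    - {"turn":[0,0,0],"offset":[-93.9,-48.5,2.7],"hand":20}

```text
clock: 8.75
tcp_pos: [0.5815, 0.0403, 0.2471]
eef_rot: [0.003, 0.745, 0.667, 0.001]
contact_force: [8.6, -13.3, 1.4]
finger_gap: 0.0281
```

```bash
python3 - <<'E'
from h import *
s,a=where(); print(circ(15.5-98,[12,26,41,56,71,86,101,116]))
E
```

```text
t 8.75 r 72.0 ang -80.99 z 247.1 Ftan(resist) 6.37 Frad 14.45 Fz 1.43 gap 28.1
[[-2.0, -14.5, 0.3], [-0.4, -31.5, 0.7], [5.8, -48.7, 1.1], [16.2, -63.7, 1.6], [30.2, -75.5, 2.0], [46.7, -83.3, 2.4], [64.7, -86.5, 2.8], [82.9, -85.0, 3.2]]
```

>>> servo_tool:
  deltas:
    - {"turn":[0,0,0],"offset":[-3.0,-14.5,0.3],"hand":20}
    - {"turn":[0,0,0],"offset":[-1.9,-31.5,0.7],"hand":20}
    - {"turn":[0,0,0],"offset":[4.3,-48.7,1.1],"hand":20}
    - {"turn":[0,0,0],"offset":[14.7,-63.7,1.6],"hand":20}
    - {"turn":[0,0,0],"offset":[28.7,-75.5,2.0],"hand":20}
    - {"turn":[0,0,0],"offset":[45.2,-83.3,2.4],"hand":20}
    - {"turn":[0,0,0],"offset":[63.2,-86.5,2.8],"hand":20}
    - {"turn":[0,0,0],"offset":[81.4,-85.0,3.2],"hand":20}

```text
clock: 9.75
tcp_pos: [0.505, 0.1328, 0.2436]
eef_rot: [0.002, 0.744, 0.668, 0.001]
contact_force: [13.4, -10.3, -4.6]
finger_gap: 0.0282
```

```bash
python3 - <<'E'
from h import *
s,a=where(); print(circ(15.5-98-116,[12,26,41,56,71,86,101,116]))
E
```

```text
t 9.75 r 68.6 ang 161.82 z 243.6 Ftan(resist) 5.58 Frad -15.95 Fz -4.55 gap 28.2
[[13.9, 4.6, 0.3], [28.5, 13.5, 0.7], [41.2, 26.6, 1.1], [50.1, 42.5, 1.6], [54.6, 60.2, 2.0], [54.4, 78.5, 2.4], [49.4, 96.1, 2.8], [40.0, 111.8, 3.2]]
```

```bash
python3 - <<'E'
from h import *
from scipy.optimize import least_squares
P=np.array([[.63806,.13083],[.5815,.0403],[.505,.1328]])
F=np.array([[-2.7,-.9],[8.6,-13.3],[13.4,-10.3]])
for k in (1e9,2e4,1e4,5e3):
    # true = measured (grasp rigid); 
    o=least_squares(lambda c:np.hypot(*(P+F/k-c).T)-.07,[.57,.111]);print(k,o.x.round(4),(o.fun*1e3).round(2),[np.degrees(np.arctan2(*(q-o.x)[::-1])).round(1) for q in P])
E
```

```text
1000000000.0 [0.5712 0.1096] [0.13 0.09 0.15] [np.float64(17.6), np.float64(-81.6), np.float64(160.7)]
20000.0 [0.5715 0.1088] [-0.07 -0.05 -0.08] [np.float64(18.3), np.float64(-81.7), np.float64(160.2)]
10000.0 [0.5719 0.108 ] [-0.26 -0.19 -0.29] [np.float64(19.0), np.float64(-81.9), np.float64(159.6)]
5000.0 [0.5725 0.1063] [-0.62 -0.47 -0.7 ] [np.float64(20.5), np.float64(-82.3), np.float64(158.6)]
```

>>> servo_tool:
  deltas:
    - {"turn":[0,0,0],"offset":[13.8,5.6,0.5],"hand":20}
    - {"turn":[0,0,0],"offset":[28.4,15.3,1.2],"hand":20}
    - {"turn":[0,0,0],"offset":[41.0,28.5,1.7],"hand":20}
    - {"turn":[0,0,0],"offset":[49.9,44.4,2.2],"hand":20}
    - {"turn":[0,0,0],"offset":[54.4,62.1,2.6],"hand":20}
    - {"turn":[0,0,0],"offset":[54.2,80.4,3.0],"hand":20}
    - {"turn":[0,0,0],"offset":[49.2,98.0,3.4],"hand":20}
    - {"turn":[0,0,0],"offset":[39.8,113.7,3.8],"hand":20}

```text
clock: 10.75
tcp_pos: [0.6209, 0.1595, 0.2402]
eef_rot: [0.0, 0.744, 0.668, -0.0]
contact_force: [-13.8, -6.6, 17.1]
finger_gap: 0.0281
```

```bash
python3 - <<'E'
from h import *
import h; h.AX=np.array([.5712,.1096])
s,a=where(); print(circ(15.5-330,[12,26,41,56,71,86,101,116]))
E
```

```text
t 10.75 r 70.4 ang 45.13 z 240.2 Ftan(resist) 5.12 Frad -14.47 Fz 17.11 gap 28.1
[[-10.2, 10.5, 0.3], [-24.6, 19.7, 0.7], [-41.9, 25.4, 1.1], [-60.2, 26.4, 1.6], [-78.1, 22.7, 2.0], [-94.4, 14.4, 2.4], [-108.0, 2.3, 2.8], [-118.0, -13.0, 3.2]]
```

```bash
python3 - <<'E'
from h import *
c=circ(45.5,[12,26,41,56,71,86,101,116],r=69.3,dr=-.7,dz0=-.7)
print([[round(a-1.0*min(1,(i+1)/3),1),round(b-.7*min(1,(i+1)/3),1),z] for i,(a,b,z) in enumerate(c)])
E
```

```text
[[-10.6, 10.0, 0.1], [-25.2, 18.6, 0.3], [-42.6, 23.8, 0.4], [-60.5, 24.8, 0.9], [-78.1, 21.1, 1.3], [-94.0, 13.0, 1.7], [-107.4, 1.1, 2.1], [-117.2, -13.9, 2.5]]
```

>>> servo_tool:
  deltas:
    - {"turn":[0,0,0],"offset":[-10.6,10.0,0.1],"hand":20}
    - {"turn":[0,0,0],"offset":[-25.2,18.6,0.3],"hand":20}
    - {"turn":[0,0,0],"offset":[-42.6,23.8,0.4],"hand":20}
    - {"turn":[0,0,0],"offset":[-60.5,24.8,0.9],"hand":20}
    - {"turn":[0,0,0],"offset":[-78.1,21.1,1.3],"hand":20}
    - {"turn":[0,0,0],"offset":[-94.0,13.0,1.7],"hand":20}
    - {"turn":[0,0,0],"offset":[-107.4,1.1,2.1],"hand":20}
    - {"turn":[0,0,0],"offset":[-117.2,-13.9,2.5],"hand":20}

```text
clock: 11.75
tcp_pos: [0.5964, 0.0438, 0.2375]
eef_rot: [0.002, 0.744, 0.668, 0.002]
contact_force: [8.1, -5.6, -0.1]
finger_gap: 0.028
```

```bash
sed -i 's/^AX=.*/AX=np.array([.5712,.1096])/' h.py; python3 - <<'E'
from h import *
s,a=where(); print(circ(45.5-116,[8,16,24,32,40,48,56,64],r=69.3))
print(circ(45.5-116,[12,27,42,57,72,87,102],r=69.3))
D=grab("j",["side","scene"])
crop(D["side"],180,170,310,310,5,"pics/j_sc.png")
crop(D["scene"],190,130,350,280,5,"pics/j_cc.png")
E
```

```text
t 11.75 r 70.5 ang -69.05 z 237.5 Ftan(resist) 5.53 Frad 8.14 Fz -0.13 gap 28.0
[[-3.6, -9.0, 0.2], [-5.9, -18.4, 0.4], [-6.8, -28.0, 0.7], [-6.4, -37.7, 0.9], [-4.7, -47.2, 1.1], [-1.7, -56.3, 1.3], [2.6, -65.0, 1.6], [8.1, -73.0, 1.8]]
[[-4.9, -13.6, 0.3], [-6.8, -31.6, 0.8], [-4.1, -49.5, 1.2], [3.2, -66.1, 1.6], [14.6, -80.2, 2.0], [29.2, -90.8, 2.4], [46.0, -97.4, 2.8]]
```

View pics/j_sc.png

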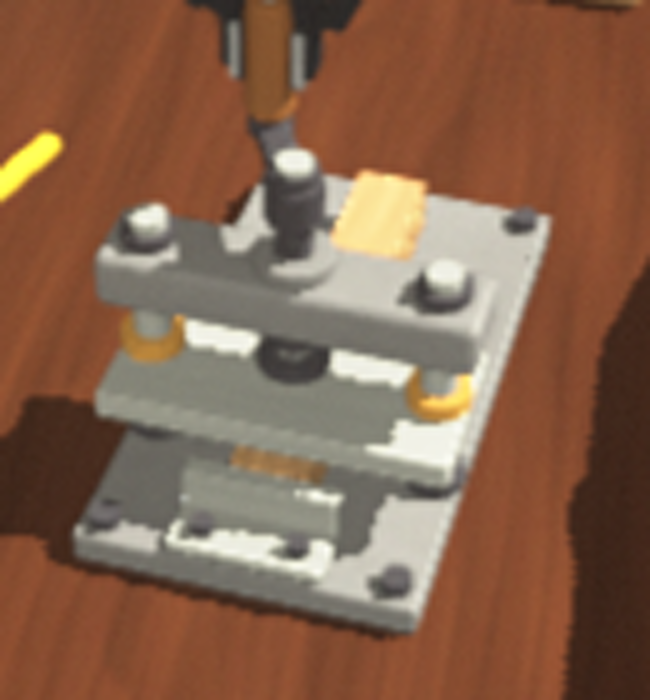

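View pics/j_cc.png

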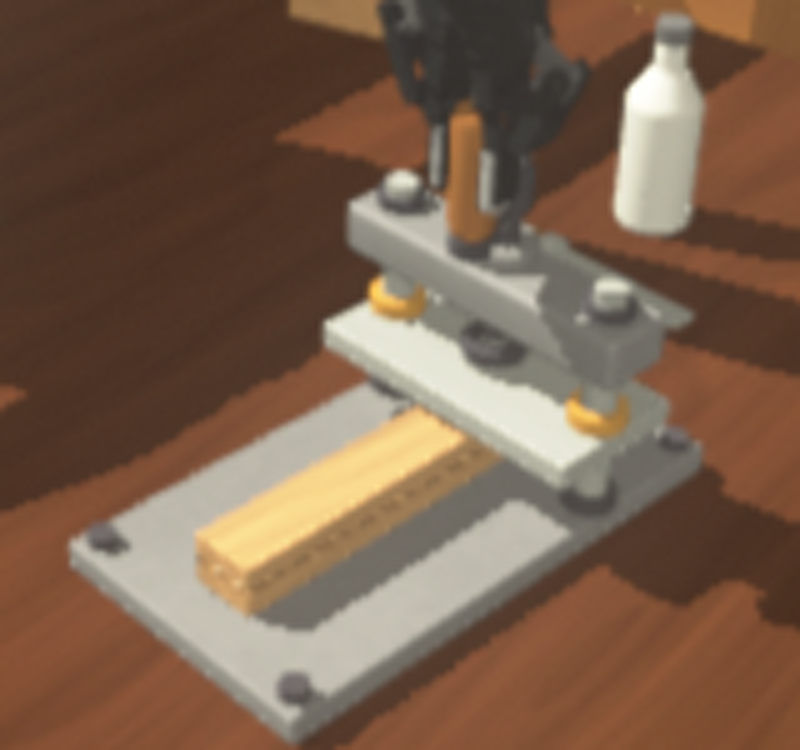

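>>> servo_tool:
  deltas:
    - {"turn":[0,0,0],"offset":[-5.3,-13.6,0.3],"hand":20}
    - {"turn":[0,0,0],"offset":[-7.4,-31.6,0.8],"hand":20}
    - {"turn":[0,0,0],"offset":[-4.8,-49.5,1.2],"hand":20}
    - {"turn":[0,0,0],"offset":[2.5,-66.1,1.6],"hand":20}
    - {"turn":[0,0,0],"offset":[13.9,-80.2,2.0],"hand":20}
    - {"turn":[0,0,0],"offset":[28.5,-90.8,2.4],"hand":20}
    - {"turn":[0,0,0],"offset":[45.3,-97.4,2.8],"hand":20}

```text
clock: 12.72
tcp_pos: [0.5019, 0.1003, 0.2344]
eef_rot: [0.001, 0.744, 0.668, -0.0]
contact_force: [-0.6, -5.6, 6.1]
finger_gap: 0.0278
```

```bash
python3 - <<'E'
from h import *
s,a=where()
print(circ(45.5-218,[12,24,36,48,60,72],r=69.3))
E
```

```text
t 12.72 r 69.9 ang -172.38 z 234.4 Ftan(resist) 5.51 Frad 1.39 Fz 6.13 gap 27.8
[[14.4, -1.9, 0.3], [28.8, -0.9, 0.7], [42.7, 3.2, 1.0], [55.5, 10.1, 1.3], [66.5, 19.5, 1.7], [75.4, 30.9, 2.0]]
```

>>> servo_tool:
  deltas:
    - {"turn":[0,0,0],"offset":[14.4,-1.9,0.3],"hand":20}
    - {"turn":[0,0,0],"offset":[28.8,-0.9,0.6],"hand":20}
    - {"turn":[0,0,0],"offset":[42.7,3.2,0.9],"hand":20}
    - {"turn":[0,0,0],"offset":[55.5,10.1,1.2],"hand":20}
    - {"turn":[0,0,0],"offset":[66.5,19.5,1.6],"hand":20}
    - {"turn":[0,0,0],"offset":[75.4,30.9,1.9],"hand":20}

```text
clock: 13.48
tcp_pos: [0.5415, 0.1725, 0.2324]
eef_rot: [0.0, 0.744, 0.668, 0.0]
contact_force: [-3.6, -7.6, 6.0]
finger_gap: 0.0281
```

```bash
python3 - <<'E'
from h import *
s,a=where()
D=grab("k",["side","scene"])
d=D["scene"];p,M=press()
for z in (.062,.065,.068,.071,.074): print(z,[((proj(d,[*toW([x,-.05])[0],z])[0]-[260,190]+.5)*9).round(0) for x in (-.0225,.0225,.1025)])
im=cv2.resize(d["img"][190:250,245:330,::-1],None,fx=9,fy=9,interpolation=cv2.INTER_NEAREST);cv2.imwrite("pics/k_cc.png",im)
im=cv2.resize(np.clip(D["side"]["img"][235:290,195:280,::-1].astype(float)*1.4,0,255).astype(np.uint8),None,fx=9,fy=9,interpolation=cv2.INTER_NEAREST);cv2.imwrite("pics/k_sc.png",im)
print(circ(45.5-290,[12,24,36,48,60,72],r=69.3))
E
```

```text
t 13.47 r 69.6 ang 115.28 z 232.4 Ftan(resist) 6.49 Frad -5.3 Fz 6.01 gap 28.1
0.062 [array([109., 184.]), array([203., 242.]), array([382., 351.])]
0.065 [array([109., 177.]), array([204., 235.]), array([383., 344.])]
0.068 [array([110., 170.]), array([204., 228.]), array([384., 337.])]
0.071 [array([110., 163.]), array([205., 220.]), array([385., 329.])]
0.074 [array([110., 156.]), array([205., 213.]), array([385., 322.])]
[[6.3, 13.1, 0.3], [9.7, 27.1, 0.7], [10.1, 41.6, 1.0], [7.6, 55.9, 1.3], [2.1, 69.3, 1.7], [-6.1, 81.2, 2.0]]
```

View pics/k_cc.png

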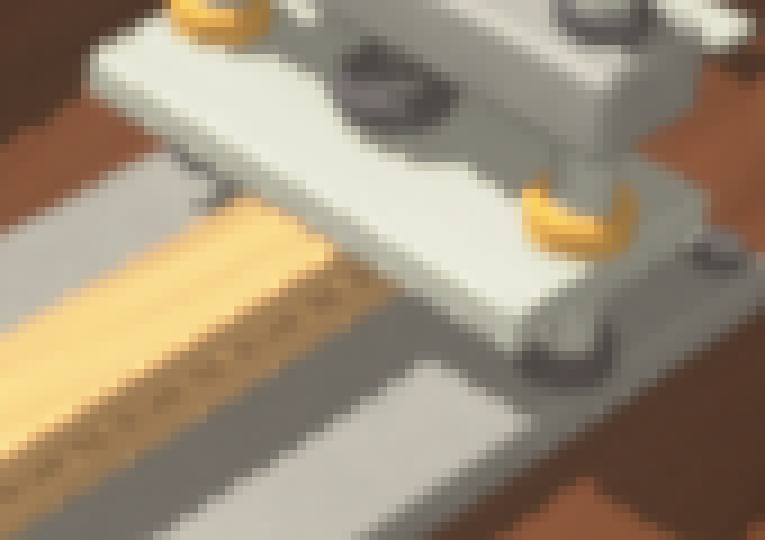

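View pics/k_sc.png

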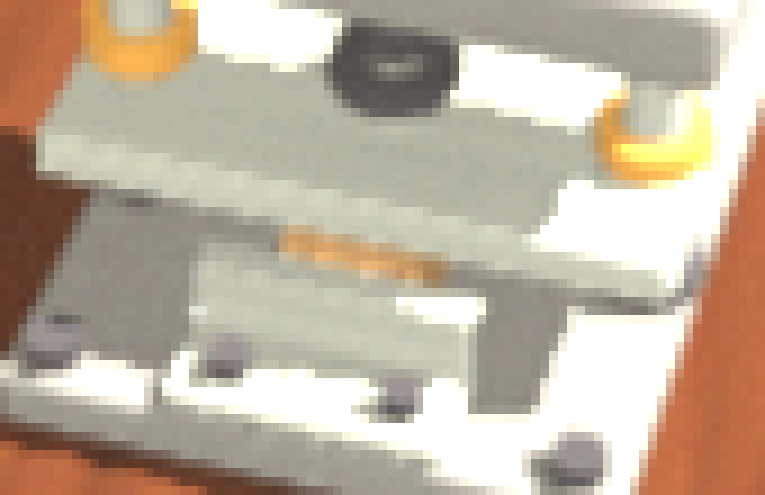

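>>> servo_tool:
  deltas:
    - {"turn":[0,0,0],"offset":[6.2,13.1,0.3],"hand":20}
    - {"turn":[0,0,0],"offset":[9.5,27.1,0.6],"hand":20}
    - {"turn":[0,0,0],"offset":[9.8,41.5,0.9],"hand":20}
    - {"turn":[0,0,0],"offset":[7.2,55.7,1.2],"hand":20}
    - {"turn":[0,0,0],"offset":[1.7,69.0,1.6],"hand":20}
    - {"turn":[0,0,0],"offset":[-6.6,80.8,1.9],"hand":20}

```text
clock: 14.32
tcp_pos: [0.6216, 0.1577, 0.2305]
eef_rot: [-0.0, 0.744, 0.668, 0.001]
contact_force: [-3.0, 4.0, 4.4]
finger_gap: 0.0281
```

```bash
python3 - <<'E'
from h import *
s,a=where()
D=grab("l",["side","scene"])
d=D["scene"];p,M=press()
for z in (.056,.058,.060,.062,.064): print(z,[((proj(d,[*toW([x,-.05])[0],z])[0]-[245,190]+.5)*9).round(0) for x in (-.1025,-.0225,.0225,.1025)])
im=cv2.resize(d["img"][190:250,245:330,::-1],None,fx=9,fy=9,interpolation=cv2.INTER_NEAREST);cv2.imwrite("pics/l_cc.png",im)
im=cv2.resize(np.clip(D["side"]["img"][235:290,195:280,::-1].astype(float)*1.4,0,255).astype(np.uint8),None,fx=9,fy=9,interpolation=cv2.INTER_NEAREST);cv2.imwrite("pics/l_sc.png",im)
print(circ(45.5-362,[8,16,24,32,40,48],r=69.3))
E
```

```text
t 14.32 r 69.7 ang 43.66 z 230.5 Ftan(resist) 4.98 Frad 0.54 Fz 4.35 gap 28.1
0.056 [array([ 86., 102.]), array([243., 198.]), array([337., 256.]), array([516., 365.])]
0.058 [array([86., 97.]), array([244., 193.]), array([338., 251.]), array([516., 361.])]
0.06 [array([87., 93.]), array([244., 189.]), array([338., 246.]), array([517., 356.])]
0.062 [array([87., 88.]), array([244., 184.]), array([338., 242.]), array([517., 351.])]
0.064 [array([87., 84.]), array([244., 180.]), array([339., 237.]), array([518., 346.])]
[[-6.8, 6.9, 0.2], [-14.4, 12.8, 0.4], [-22.8, 17.6, 0.7], [-31.8, 21.2, 0.9], [-41.2, 23.5, 1.1], [-50.8, 24.4, 1.3]]
```

View pics/l_cc.png

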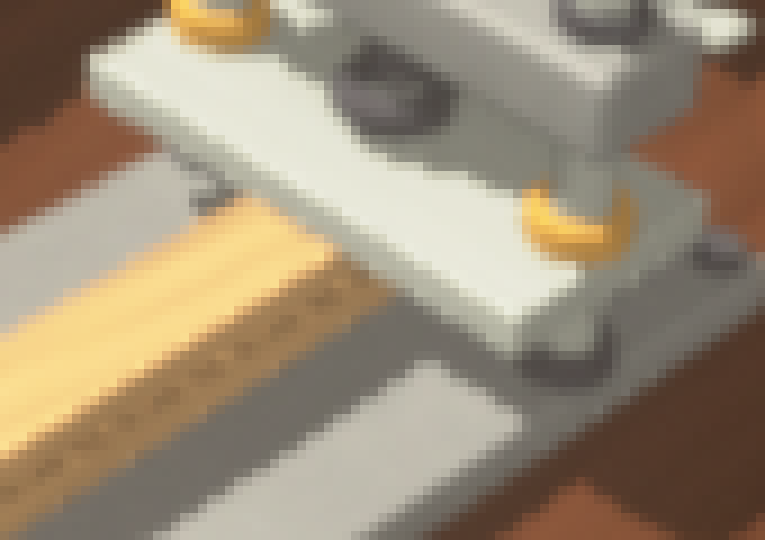

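View pics/l_sc.png

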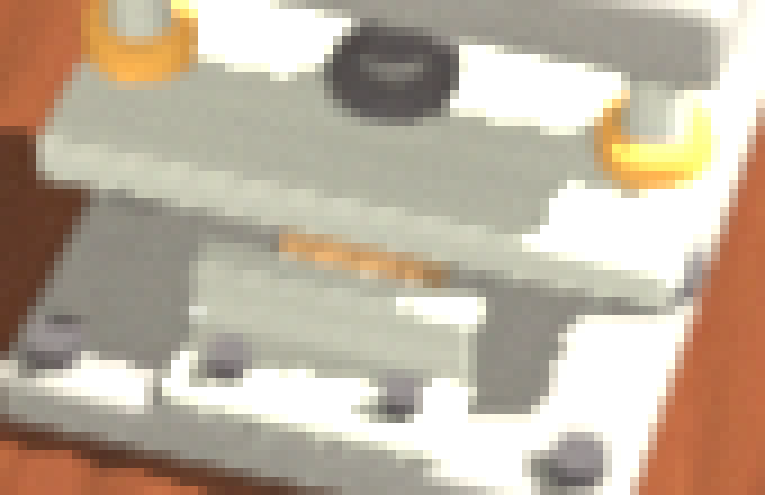

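```bash
python3 - <<'E'
from h import *
for k in range(14):
    a=43.5-12*k
    print(12*k,round(a,1),circ(a,[6,12],r=69.3))
E
```

```text
0 43.5 [[-5.0, 5.3, 0.2], [-10.5, 10.0, 0.3]]
12 31.5 [[-6.0, 4.1, 0.2], [-12.3, 7.6, 0.3]]
24 19.5 [[-6.7, 2.8, 0.2], [-13.6, 4.9, 0.3]]
36 7.5 [[-7.1, 1.3, 0.2], [-14.4, 1.9, 0.3]]
48 -4.5 [[-7.3, -0.2, 0.2], [-14.4, -1.1, 0.3]]
60 -16.5 [[-7.1, -1.7, 0.2], [-13.9, -4.1, 0.3]]
72 -28.5 [[-6.6, -3.1, 0.2], [-12.8, -6.9, 0.3]]
84 -40.5 [[-5.8, -4.4, 0.2], [-11.0, -9.4, 0.3]]
96 -52.5 [[-4.7, -5.5, 0.2], [-8.9, -11.5, 0.3]]
108 -64.5 [[-3.5, -6.4, 0.2], [-6.3, -13.1, 0.3]]
120 -76.5 [[-2.1, -6.9, 0.2], [-3.4, -14.1, 0.3]]
132 -88.5 [[-0.6, -7.2, 0.2], [-0.4, -14.5, 0.3]]
144 -100.5 [[0.9, -7.2, 0.2], [2.6, -14.3, 0.3]]
156 -112.5 [[2.4, -6.8, 0.2], [5.5, -13.4, 0.3]]
```

>>> servo_tool:
  deltas:
    - {"turn":[0,0,0],"offset":[-5.0,5.3,0.2],"hand":20}
    - {"turn":[0,0,0],"offset":[-10.5,10.0,0.3],"hand":20}

```text
clock: 14.68
tcp_pos: [0.6305, 0.1462, 0.2302]
eef_rot: [0.0, 0.744, 0.668, 0.001]
contact_force: [-0.1, 6.3, 4.2]
finger_gap: 0.0276
```

```bash
python3 -c "
from h import *
where()"
```

```text
t 14.68 r 69.7 ang 31.7 z 230.2 Ftan(resist) 5.4 Frad 3.21 Fz 4.16 gap 27.6
```

>>> servo_tool:
  deltas:
    - {"turn":[0,0,0],"offset":[-6.0,4.1,0.2],"hand":20}
    - {"turn":[0,0,0],"offset":[-12.3,7.6,0.3],"hand":20}

```text
clock: 14.92
tcp_pos: [0.6369, 0.1332, 0.2299]
eef_rot: [0.0, 0.744, 0.668, 0.001]
contact_force: [1.7, 7.2, 2.3]
finger_gap: 0.0276
```

```bash
python3 -c "
from h import *
where()"
```

```text
t 14.93 r 69.8 ang 19.72 z 229.9 Ftan(resist) 6.19 Frad 4.0 Fz 2.33 gap 27.6
```

>>> servo_tool:
  deltas:
    - {"turn":[0,0,0],"offset":[-6.7,2.8,0.2],"hand":20}
    - {"turn":[0,0,0],"offset":[-13.6,4.9,0.4],"hand":20}

```text
clock: 15.18
tcp_pos: [0.6405, 0.119, 0.2295]
eef_rot: [0.0, 0.744, 0.668, 0.001]
contact_force: [2.7, 7.0, 4.1]
finger_gap: 0.0279
```

```bash
python3 -c "
from h import *
where()"
```

```text
t 15.18 r 70.0 ang 7.73 z 229.5 Ftan(resist) 6.62 Frad 3.64 Fz 4.07 gap 27.9
```

>>> servo_tool:
  deltas:
    - {"turn":[0,0,0],"offset":[-7.1,1.4,0.2],"hand":20}
    - {"turn":[0,0,0],"offset":[-14.4,2.1,0.3],"hand":20}

```text
clock: 15.42
tcp_pos: [0.6411, 0.1043, 0.2292]
eef_rot: [0.001, 0.744, 0.668, 0.001]
contact_force: [4.5, 6.0, 2.5]
finger_gap: 0.0279
```

```bash
python3 -c "
from h import *
where()"
```

```text
t 15.43 r 70.1 ang -4.31 z 229.2 Ftan(resist) 6.27 Frad 4.02 Fz 2.52 gap 27.9
```

>>> servo_tool:
  deltas:
    - {"turn":[0,0,0],"offset":[-7.3,0.0,0.2],"hand":20}
    - {"turn":[0,0,0],"offset":[-14.4,-0.9,0.3],"hand":20}

```text
clock: 15.68
tcp_pos: [0.6388, 0.0902, 0.2289]
eef_rot: [0.001, 0.744, 0.668, 0.002]
contact_force: [4.7, 7.6, 1.5]
finger_gap: 0.0277
```

```bash
python3 -c "
from h import *
where()"
```

```text
t 15.68 r 70.3 ang -16.03 z 228.9 Ftan(resist) 8.56 Frad 2.38 Fz 1.52 gap 27.7
```

```bash
python3 -c "
from h import *
print(circ(-16.5,[3,6],r=69.3)); print(circ(-19.5,[3,6],r=69.3)); print(circ(-22.5,[3,6],r=69.3))
D=grab('m',['side','scene'])
where()
im=cv2.resize(D['scene']['img'][190:250,245:330,::-1],None,fx=9,fy=9,interpolation=cv2.INTER_NEAREST);cv2.imwrite('pics/m_cc.png',im)
"
```

```text
[[-3.6, -0.7, 0.1], [-7.1, -1.7, 0.2]]
[[-3.5, -0.9, 0.1], [-7.0, -2.0, 0.2]]
[[-3.5, -1.1, 0.1], [-6.8, -2.4, 0.2]]
t 15.78 r 70.3 ang -16.5 z 228.9 Ftan(resist) 2.35 Frad 2.91 Fz 1.81 gap 27.7
```

View pics/m_cc.png

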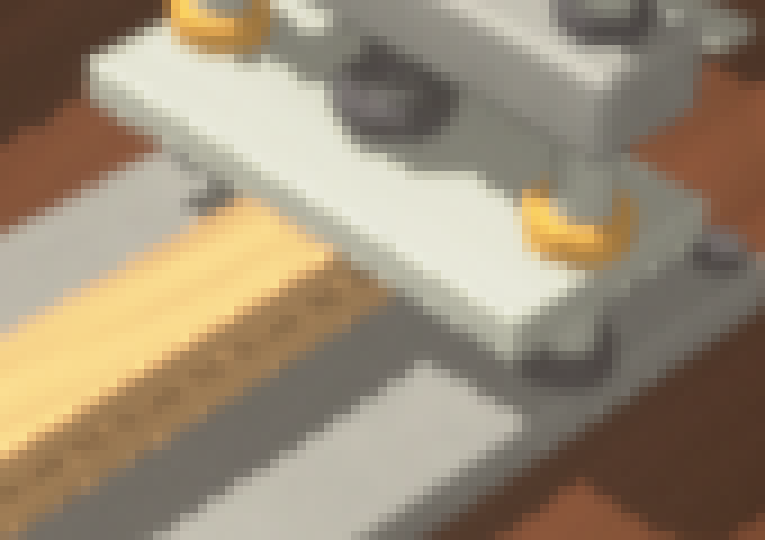

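>>> servo_tool:
  deltas:
    - {"turn":[0,0,0],"offset":[-3.6,-0.6,0.1],"hand":20}
    - {"turn":[0,0,0],"offset":[-7.1,-1.6,0.2],"hand":20}

```text
clock: 16.02
tcp_pos: [0.6366, 0.0835, 0.2288]
eef_rot: [0.001, 0.744, 0.668, 0.002]
contact_force: [6.3, 7.3, 2.9]
finger_gap: 0.0277
```

```bash
python3 -c "
from h import *
where()"
```

```text
t 16.02 r 70.4 ang -21.76 z 228.8 Ftan(resist) 9.15 Frad 3.16 Fz 2.95 gap 27.7
```

>>> servo_tool:
  deltas:
    - {"turn":[0,0,0],"offset":[-2.3,-0.6,0.1],"hand":20}
    - {"turn":[0,0,0],"offset":[-4.6,-1.3,0.1],"hand":20}

```text
clock: 16.27
tcp_pos: [0.6348, 0.0792, 0.2287]
eef_rot: [0.001, 0.744, 0.668, 0.002]
contact_force: [6.2, 9.0, 2.3]
finger_gap: 0.028
```

```bash
python3 -c "
from h import *
where()"
```

```text
t 16.27 r 70.5 ang -25.57 z 228.7 Ftan(resist) 10.8 Frad 1.75 Fz 2.3 gap 28.0
```

>>> servo_tool:
  deltas:
    - {"turn":[0,0,0],"offset":[0.4,0.1,0],"hand":30}
    - {"turn":[0,0,0],"offset":[0.4,0.1,0],"hand":38}
    - {"turn":[0,0,0],"offset":[0.4,0.1,0],"hand":46}
    - {"turn":[0,0,0],"offset":[0.4,0.1,0],"hand":50}
    - {"turn":[0,0,0],"offset":[0.4,0.1,0],"hand":50}

```text
clock: 16.9
tcp_pos: [0.6335, 0.0787, 0.2275]
eef_rot: [-0.0, 0.744, 0.668, -0.0]
contact_force: [0.4, 0.2, 0.5]
finger_gap: 0.0503
```

```bash
python3 -c "
from h import *
where()
D=grab('n')
im=cv2.resize(D['side']['img'][140:250,180:310,::-1],None,fx=5,fy=5);cv2.imwrite('pics/n_sc.png',im)"
```

```text
t 16.9 r 69.5 ang -26.4 z 227.5 Ftan(resist) 0.34 Frad 0.3 Fz 0.53 gap 50.3
```

View pics/n_sc.png

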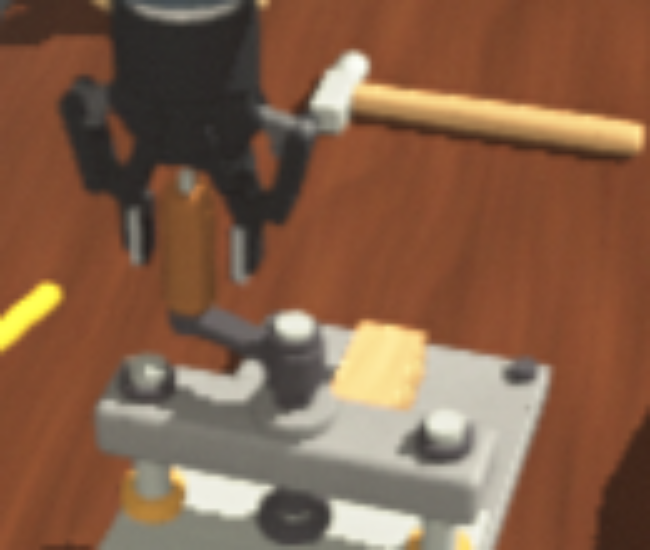

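View pics/n_wrist.png

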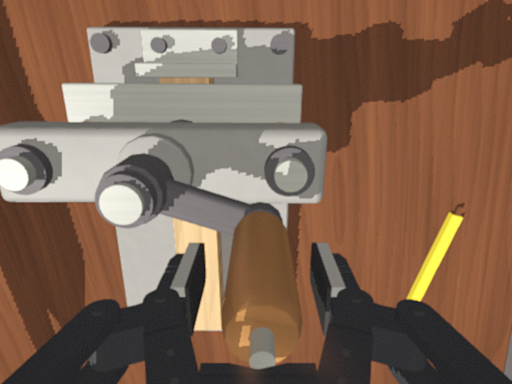

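Fingers are clear on both sides of the grip (grip between x≈225 and 298, pads at about 200 and 315). I'll lift straight up.

>>> servo_tool:
  deltas:
    - {"turn":[0,0,0],"offset":[0,0,-15],"hand":52}
    - {"turn":[0,0,0],"offset":[0,0,-45],"hand":54}
    - {"turn":[0,0,0],"offset":[0,0,-85],"hand":54}
    - {"turn":[0,0,0],"offset":[0,0,-120],"hand":54}
    - {"turn":[0,0,0],"offset":[-40,0,-150],"hand":54}
    - {"turn":[0,0,0],"offset":[-80,0,-150],"hand":54}
    - {"turn":[0,0,0],"offset":[-80,0,-150],"hand":54}

```text
clock: 17.92
tcp_pos: [0.6248, -0.0032, 0.3792]
eef_rot: [0.001, 0.745, 0.667, 0.0]
contact_force: [-0.3, 0.1, 0.5]
finger_gap: 0.0538
```

```bash
python3 - <<'E'
from h import *
s=observe();print(s["clock"],s["tcp_pos"],s["contact_force"])
D=grab("o")
im=cv2.resize(D['side']['img'][180:310,180:310,::-1],None,fx=4.5,fy=4.5);cv2.imwrite('pics/o_sc.png',im)
d=D["side"];im=cv2.resize(np.clip(d["img"][235:290,195:280,::-1].astype(float)*1.4,0,255).astype(np.uint8),None,fx=9,fy=9,interpolation=cv2.INTER_NEAREST);cv2.imwrite("pics/o_sc2.png",im)
E
```

```text
17.925 [ 0.62475311 -0.00317054  0.37916396] [-0.31794377  0.10328535  0.53192269]
```

View pics/o_sc.png

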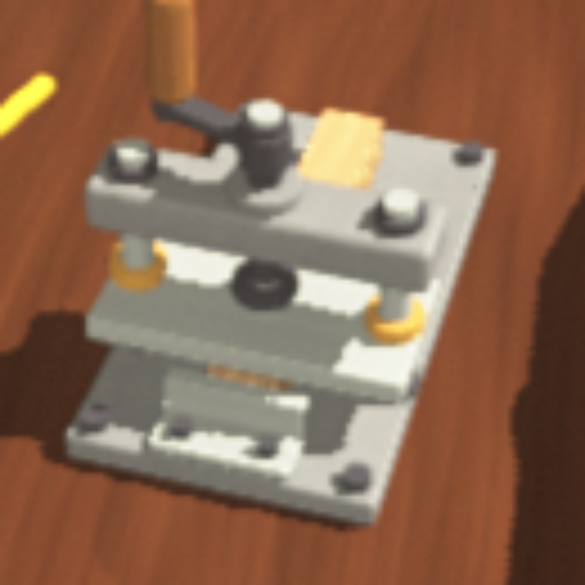

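View pics/o_wrist.png

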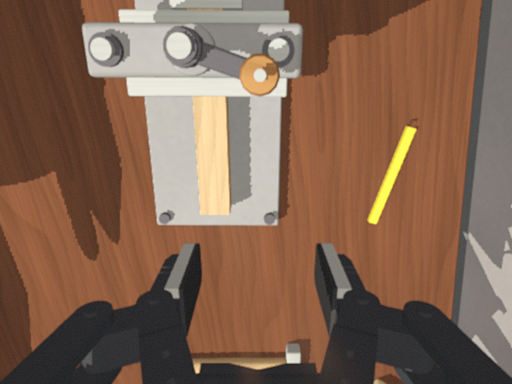

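View pics/o_scene.png

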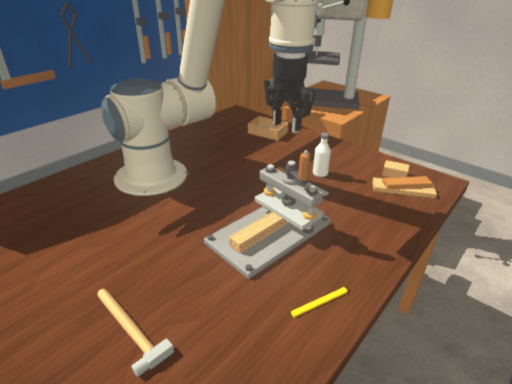

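```bash
python3 - <<'E'
from h import *
D=pickle.load(open("o.pkl","rb"));d=D["wrist"];g=d["img"].astype(int)
for r in (110,150,200):
    rb=g[r,:,0]-g[r,:,2];e=np.abs(np.diff(rb));print(r,[(int(i),int(e[i])) for i in range(140,290) if e[i]>14])
T=toP(back(d,[(200.5,214.5),(229.5,214.5)],.056));print("tail",T.round(4))
B=toP(back(d,[(158,224.5),(279,224.5)],.02));print("bed near",B.round(4))
E
```

```text
110 [(144, 45), (145, 31), (192, 40), (193, 20), (226, 33), (227, 26), (228, 15), (281, 23)]
150 [(148, 42), (149, 26), (194, 15), (195, 46), (196, 20), (227, 25), (228, 27), (229, 23), (280, 23), (289, 26)]
200 [(153, 42), (154, 30), (198, 37), (199, 27), (229, 30), (230, 30), (231, 16), (278, 24), (279, 16), (287, 25)]
tail [[-0.0204 -0.2251]
 [ 0.0236 -0.2252]]
bed near [[-0.0985 -0.2588]
 [ 0.1016 -0.2591]]
```

```bash
python3 - <<'E'
from bench import *
print(close_job()); 
E
```

```text
the job is handed in; nothing more can be done
None
```

The blank is home in the press, the platen is wound down onto it, and the job is handed in at about 18 s of the 72 s allowed. No verdict was reported.

**Blank:** I gripped it by the tail, squared and centred it, and pushed it in until it met the end stop at about 20 N. After letting go of the crank, I measured its tail at y = -0.225 m. That puts the head end at about 0.055 m, against the stop. It is centred within about 2 mm of the bed's centreline and square within about 1°.

**Crank:** I held the grip without letting go for about 2.1 turns clockwise. The running drag measured about 5 to 6.6 N. After contact the readings rose to 8.6, 9.2 and then 10.8 N, and I stopped there.

**Pressing force:** The last reading is about 4.3 N above the drag, slightly past the 3 to 4 N asked for. From that and the turn since contact, I estimate 160 to 210 N, inside the 70 to 270 N the joint wants. There was no direct measurement of this force.

**Other checks:**
- **Release:** I opened the fingers and lifted straight off the grip. The tool read close to zero force afterwards, and the crank showed no visible movement.
- **Bystanders:** The last pictures show the hammer and bottle where they were. I never went near the chisel, but I did not measure any of the three again.
- **Disagreements:** The crank's circle as felt by the arm was 1 to 2 mm off the camera estimate, so radial forces reached about 16 N in the first turn until I corrected for it. The side camera put the blank about 3 mm further to -x than the wrist camera did, which is still within tolerance.

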